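# Fetch the terminal block from behind the other parts in the shelf bin

## Robot

A 7-joint arm with a two-finger parallel gripper is mounted at the origin on the work surface. World frame = base frame: x ahead of the robot, y to its left, z up, the work surface at z = 0. Lengths are in m, angles in rad, forces in N, time in s.
With the tool pointing down it reaches from about 0.425 to 0.875 m from the base axis. Payload 4.7 kg.
Tool frame: the origin (TCP) lies on the centre line of the jaws, within the pads' length; the fingertips stand 8 mm ahead of it and the grasp point (between the pads) lies 11 mm behind it (env.tips_ahead is the distance from the TCP to the fingertips, in m); z points along the fingers, y is the direction in which the jaws open and shut (so a half turn about z gives the same grasp; the last joint's range is limited). The gripper opens to 85 mm and grips with 20 to 120 N. Pads are 22 mm wide; open, the fingers measure 114 mm over their backs; the gripper's body (76 mm by 85 mm) begins 54 mm behind the grasp point. The pads swing forward as they close: fully open they stand 13 mm farther back than shut.
Start: joints at [1.166, 0.321, -0.07, 1.45, 0.023, 1.371, -0.057], TCP at [0.264, -0.594, 0.239] pointing down, gripper open.
Joint ranges: [-2.86, 2.86], [-0.3, 2.09], [-1.38, 1.24], [0.06, 2.45], [-1.56, 4.7], [0.09, 2.05], [-2.69, 2.69]. Speed limits (rad/s): [2.57, 2.57, 3.14, 3.14, 3.14, 3.14, 3.14].

## Interface

Orientations are given as a unit quaternion [w, x, y, z].
In Python, from workcell import env gives the robot as it stands. The module is installed in compiled form; this text tells all that it offers.
- The arm moves only by the tool send_rows, never from a script. Its argument "motion" is a list that holds one entry, the list of rows, each a list of 5 numbers: the gripper's target within -1 to 1 (fully open at 1, half-way at 0, shut at -1), then the shift along the tool's x, y, z in mm, then the turn about the tool's z in degrees. In form: [[[fingers, tx, ty, tz, spin], ...]]. A call has exactly 8 rows; each row is the pose to reach, as a shift and turn from the pose commanded when the call began, along the tool's axes at that moment; what a row does not reach only later rows make up. A row lasts 1/12 s, in which the tool goes at most 41.7 mm and 7.16 degrees, less where a joint would pass 70% of its speed; a pose out of reach is approached as far as the arm can. A call with a gripper value outside its range is refused whole. The fingers move at their own pace and stop on an object; the grip force is fixed at half the most. Time passes only in rows, so rows that repeat a pose let the fingers close, or fill a call up. It gives the time, the measured TCP pose, the force and the opening at its end, in the units of the state.
- env.get_state(): the state, without advancing time (a new reading comes with each control period).
- env.snapshot(name): name is "scene" or "top"; returns a dict with "img" (480x640x3 uint8, red, green, blue), "intrinsics" (3x3 intrinsics, pixels), "dist" ([k1, k2, p1, p2, k3] as OpenCV has them; the pictures are not rectified), "rvec" (rotation vector, rad) and "tvec" (3), from world to camera coordinates, as OpenCV has them. Camera axes: x right, y down, z forward; pixel columns grow to the right and rows downward; lengths in m; the calibration is good to about 2 mm. A picture is of the moment at which its call begins. There is no depth.
- env.hand_in(): hands the job in, once; it reports no verdict.
The state is a dict: "clock": time; "joint_positions": joint angles; "joint_vel": joint speeds; "joint_torque": joint torques, N m; "position": TCP position; "tool_rot": TCP orientation; "wrist_force": force on the tool from outside, world axes, zero at the start; "wrist_torque": the same for the moment, N m; "width": finger opening in m.
Only numpy, scipy, OpenCV 4.12 (cv2) and the standard library are available. Lean on these libraries where they do the work, as an engineer would, in place of code of your own. Each camera call takes 0.05 s, during which the arm holds its last target.

## Task

The blue bin holds the parts for a control cabinet one behind another in the order they will be mounted, and the long low terminal block at the very back is needed now: first stand all three tall parts ahead of it upright on the rubber mat, then lay the block flat, screws up, in the empty compartment of the kit tray. Then put the three tall parts back in the bin upright, each in the place and square as it stood before. Set everything down gently, knock nothing over, and leave the carton, the screwdriver and the mounting rail alone.

Things in the scene. Friction and masses are not known exactly. Their poses are not given: they have to be found in the camera images.
- bin: Blue open shelf bin, fixed, 278 (x) x 146 (y); side and back walls 62 high, front (-x) wall 45, all 3 thick; floor 4 above the desk. Origin: centre of its underside; x along its length from front (near the robot) to back. Four parts stand in it one behind another along x, 6 to 14 apart (no room for a finger); at least 35 free on both sides of the tall ones, 44 free behind the block
- block_centre (a point): The wanted part: low long grey terminal block, two rows of screws on brass between ribs: 40 (x) x 104 (y) x 44 high, about 0.2 kg. It lies flat at the very back of the bin, its length across the bin, so it can be gripped only on its front and back, 40 apart. Point: its centre, 22 above its underside; z up
- capacitor_centre (a point): Capacitor: an upright plain aluminium can, 50 in diameter (can 77 high, 84 over the brass tags on its top), about 0.25 kg. This point is on its axis 42 above its underside; z up
- relay_centre (a point): Solid-state relay on a heat sink: an upright aluminium comb of fins with a black module on its front face; 50 (its x) x 56 (its y, to be gripped on these flat outer sides) x 80 high, about 0.35 kg. This point is its centre, 40 above its underside; z up
- contactor_centre (a point): Contactor: upright grey and black block, raised black middle on top between two rows of three screws; 46 (x) x 58 (y) up to 54 above its underside, above that only 46 x 34, top at 76; about 0.3 kg; grip the 58 sides, below the step. Point: its centre, 38 above its underside; z up
- mat: Flat dark rubber mat on the desk, fixed, 270 (its x) x 130 (its y) x 3 thick: the side area, with room for the three tall parts in a row along its x. Origin: centre of its underside. It lies to the left or to the right of the bin
- tray_place (a point): Kit tray, grey, fixed, walls 28 high, 3 thick. Point: centre of the floor (3 above the desk) of its large empty compartment, inside 112 (x) x 128 (y): the block goes in with its length along y. Behind it (+x) is a narrow compartment full of black cable glands, tops 37 above the desk. It stands on the other side of the bin from the mat
- carton_centre (a point): Bystander: closed cardboard carton 70 x 100 x 50 high, loose, beyond the bin. Point: its centre
- screwdriver: Bystander: screwdriver lying loose on the desk beyond the bin, about 200 long. Origin: its middle, on the desk
- rail_centre (a point): Bystander: short piece of steel mounting rail with slots, 35 x 170 x 7.5, lying loose on the desk beyond the bin. Point: its centre
Things that resemble listed ones, but are neither listed nor needed, are in the scene too. What is shaped like the part that bears relay_centre but green or purple is not meant.

How it is judged:
By the outcome, as a careful person would: the job done as asked, in the order asked, and still so for the second after the job is handed in, with the robot touching nothing.
It also fails if it takes over 141 s, if anything falls off the work surface, if the arm or the gripper's body presses on something with over 40 N, if the wrist force passes 120 N, or if a joint passes its speed limit or range.

## Working session

There is one attempt and no reset: what is moved stays moved. The work goes in short steps, Python scripts to look and compute and a tool call to move; the robot and the scene stay as the last step left them, time stands still between calls to the robot, and variables do not carry over. Pictures are saved under pics/ and viewed, and the job is handed in when it is done.

Besides the shell and the picture viewer there is one more tool, called after ">>>" as a command line: name --argument value ..., lists and objects as JSON in quotes. send_rows: Moves the arm, as the interface text tells. Its arguments: {"type":"object","properties":{"motion":{"type":"array","items":{"type":"array","items":{"type":"array","items":{"type":"number"}}}}},"required":["motion"]}

```bash
mkdir -p pics; cat > h.py <<'E'
import numpy as np, cv2, pickle, os
from workcell import env
def snap(n,tag):
    s=env.snapshot(n); pickle.dump(s,open(f'{tag}.pkl','wb'))
    cv2.imwrite(f'pics/{tag}.png',s['img'][:,:,::-1]); return s
def load(tag): return pickle.load(open(f'{tag}.pkl','rb'))
def ray(s,px):
    K=np.array(s['intrinsics'],float);d=np.array(s['dist'],float)
    p=cv2.undistortPoints(np.array(px,float).reshape(-1,1,2),K,d).reshape(-1,2)
    R=cv2.Rodrigues(np.array(s['rvec'],float))[0];t=np.array(s['tvec'],float).reshape(3)
    D=np.c_[p,np.ones(len(p))]@R; C=-R.T@t
    return C,D
def onz(s,px,z):
    C,D=ray(s,px); return C+D*((z-C[2])/D[:,2])[:,None]
def proj(s,P):
    return cv2.projectPoints(np.array(P,float).reshape(-1,1,3),np.array(s['rvec'],float),np.array(s['tvec'],float),np.array(s['intrinsics'],float),np.array(s['dist'],float))[0].reshape(-1,2)
def crop(s,x0,y0,x1,y1,f,name):
    c=cv2.resize(s['img'][y0:y1,x0:x1,::-1],None,fx=f,fy=f,interpolation=cv2.INTER_CUBIC); cv2.imwrite(f'pics/{name}.png',c)
E
python3 - <<'E'
from h import *
for n in('scene','top'):
    s=snap(n,n+'0'); C,D=ray(s,[[320,240]]); print(n,C,onz(s,[[320,240]],0))
print(env.get_state(), env.tips_ahead)
E
```

```text
scene [ 0.88116801 -0.32714259  0.81337637] [[0.52245507 0.01784494 0.        ]]
top [ 0.41219942 -0.00150292  1.04091653] [[ 0.54463928 -0.0065241   0.        ]]
{'clock': 0.1, 'joint_positions': array([ 1.16611326,  0.32177846, -0.0700711 ,  1.45158014,  0.02262966,
        1.37081009, -0.05692094]), 'joint_vel': array([-0.00071421, -0.00199939,  0.00060337, -0.00466601,  0.0007841 ,
        0.00087272, -0.00053481]), 'joint_torque': array([ 1.60764057e-04, -4.94877005e+01, -3.84065174e-01, -3.15210378e+01,
        1.28616611e-02,  7.40867952e-03,  3.35406480e-05]), 'position': array([ 0.26406493, -0.5934156 ,  0.23829993]), 'tool_rot': array([-8.59692127e-04,  9.78157131e-01,  2.07864926e-01, -2.48259761e-04]), 'wrist_force': array([-0.11544179,  0.06783743, -0.43259686]), 'wrist_torque': array([ 0.03674597,  0.02712539, -0.03285719]), 'width': 0.08530949162486365} 0.008
```

View pics/scene0.png

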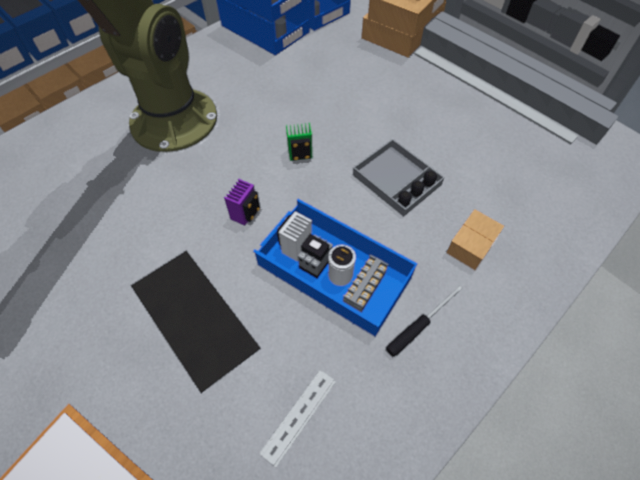

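View pics/top0.png

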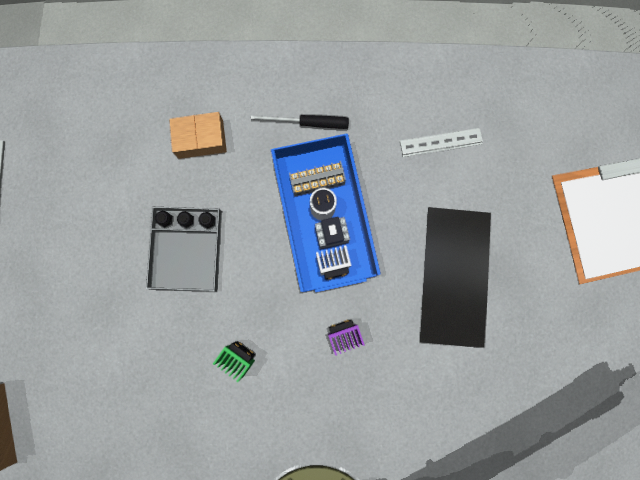

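Top view: +x is up and +y is left. The bin is at (325,215), the mat on the right (455,277), the tray on the left (185,250). Relay candidates: grey comb in the bin (333,262), purple (345,337) and green (235,360). The grey one is meant. Next, a close crop.

```bash
python3 - <<'E'
from h import *
s=load('top0'); crop(s,255,125,395,300,3.4,'c_top'); crop(s,410,200,500,355,3.5,'c_mat')
crop(load('scene0'),245,190,425,340,4,'c_sc')
crop(s,140,195,230,300,5,'c_tray')
E
```

```text
(no output)
```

View pics/c_top.png

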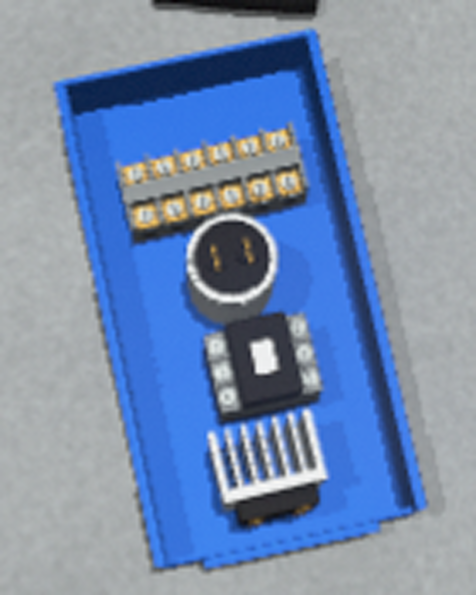

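View pics/c_sc.png

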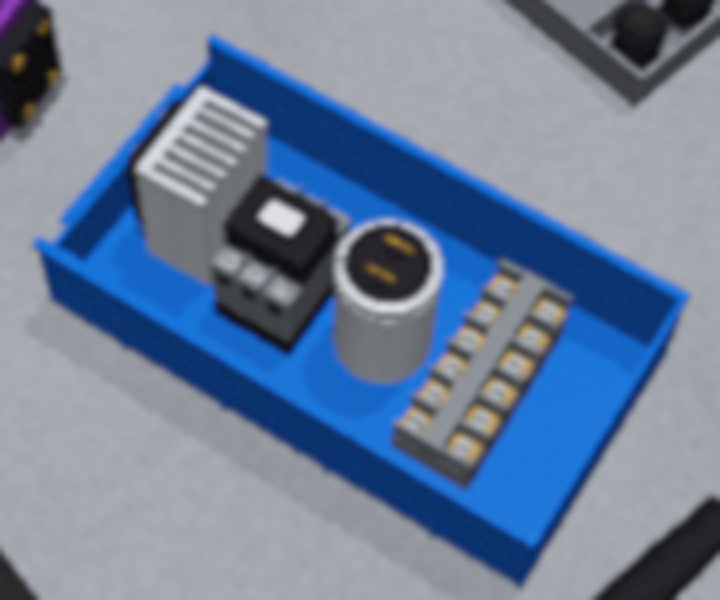

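View pics/c_tray.png

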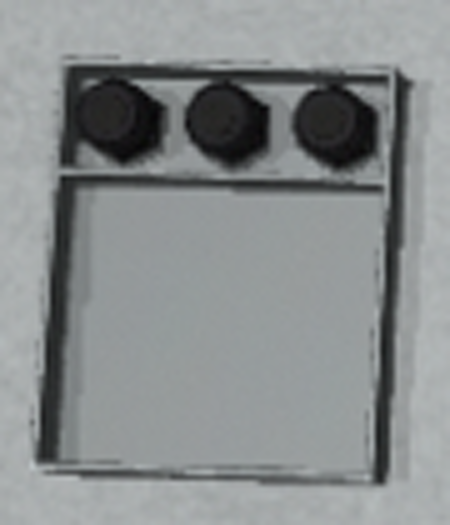

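```bash
python3 - <<'E'
from h import *
s=load('top0')
f=lambda L,z:onz(s,[[255+(x+.5)/3.4-.5,125+(y+.5)/3.4-.5] for x,y in L],z)
np.set_printoptions(precision=4,suppress=True)
print('rim',f([(57,85),(317,33),(155,568),(425,505)],.062))
print('relay',f([(210,432),(307,410),(222,503),(328,478)],.084))
print('contactor raised',f([(230,325),(288,312),(246,414),(304,396)],.080))
print('can',f([(232,256),(188,256),(277,256),(232,214),(232,300)],.083))
print('block',f([(120,170),(290,125),(135,230),(305,190)],.048))
m=f([],0) if 0 else None
g=lambda L,z:onz(s,[[140+(x+.5)/5-.5,195+(y+.5)/5-.5] for x,y in L],z)
print('tray',g([(65,60),(398,70),(38,465),(382,482),(62,172),(385,185)],.028))
hsv=cv2.cvtColor(s['img'],cv2.COLOR_RGB2HSV)
mk=(s['img'].max(2)<60).astype(np.uint8); mk[:, :400]=0; mk[:,510:]=0;mk[:200]=0;mk[355:]=0
c=max(cv2.findContours(mk,0,1)[0],key=cv2.contourArea); r=cv2.minAreaRect(c);b=cv2.boxPoints(r);print(b)
B=onz(s,b,.003);print('mat',B,B.mean(0))
# blue rim mask
R=cv2.Rodrigues(s['rvec'])[0];
E
```

```text
rim [[ 0.7108  0.0879  0.062 ]
 [ 0.7425 -0.0589  0.062 ]
 [ 0.4406  0.0297  0.062 ]
 [ 0.4753 -0.1172  0.062 ]]
relay [[ 0.5125  0.0003  0.084 ]
 [ 0.5246 -0.0516  0.084 ]
 [ 0.4746 -0.0063  0.084 ]
 [ 0.4881 -0.0628  0.084 ]]
contactor raised [[ 0.5712 -0.0102  0.08  ]
 [ 0.5785 -0.0416  0.08  ]
 [ 0.5227 -0.019   0.08  ]
 [ 0.5327 -0.0502  0.08  ]]
can [[ 0.6086 -0.011   0.083 ]
 [ 0.6085  0.0128  0.083 ]
 [ 0.6088 -0.0355  0.083 ]
 [ 0.632  -0.0109  0.083 ]
 [ 0.5844 -0.0112  0.083 ]]
block [[ 0.6652  0.0523  0.048 ]
 [ 0.6923 -0.0441  0.048 ]
 [ 0.6304  0.0434  0.048 ]
 [ 0.6543 -0.0526  0.048 ]]
tray [[0.605  0.3229 0.028 ]
 [0.6016 0.1906 0.028 ]
 [0.4465 0.3258 0.028 ]
 [0.4416 0.1918 0.028 ]
 [0.5606 0.3218 0.028 ]
 [0.5562 0.1941 0.028 ]]
[[419.1593 342.6107]
 [424.1062 268.4071]
 [488.2876 272.6859]
 [483.3407 346.8894]]
mat [[ 0.344  -0.2004  0.003 ]
 [ 0.4888 -0.2126  0.003 ]
 [ 0.4803 -0.3422  0.003 ]
 [ 0.3344 -0.3279  0.003 ]] [ 0.4119 -0.2708  0.003 ]
```

```bash
cat > ov.py <<'E'
from h import *
def box(c,sx,sy,z0,z1,yaw):
    a=np.radians(yaw);u=np.array([np.cos(a),np.sin(a)]);v=np.array([-u[1],u[0]])
    q=[np.array(c)+u*i*sx/2+v*j*sy/2 for i,j in((1,1),(1,-1),(-1,-1),(-1,1))]
    return np.array([[*p,z] for z in(z0,z1) for p in q])
def cyl(c,r,z0,z1):
    t=np.linspace(0,2*np.pi,24,endpoint=False)
    return np.array([[c[0]+r*np.cos(a),c[1]+r*np.sin(a),z] for z in(z0,z1) for a in t])
def draw(s,items,roi,f,name):
    x0,y0,x1,y1=roi
    im=cv2.resize(s['img'][y0:y1,x0:x1,::-1],None,fx=f,fy=f,interpolation=cv2.INTER_CUBIC)
    for P,col in items:
        p=((proj(s,P)-[x0,y0]+.5)*f-.5); n=len(p)//2
        for k in(0,1): cv2.polylines(im,[np.round(p[k*n:(k+1)*n]).astype(int)],True,col,1)
    cv2.imwrite(f'pics/{name}.png',im)
E
cat > poses.py <<'E'
from ov import *
relay=((.494,-.0316),13); cont=((.551,-.0300),12); can=(.6085,-.0112); block=((.6606,-.0003),14)
bina=((.592,-.0146),12.3); mat=((.477,-.274),-3.5); tray=((.503,.258),-1.5)
def items():
    r,g,y=(0,0,255),(0,255,0),(0,255,255)
    return [(box(relay[0],.050,.056,.004,.084,relay[1]),r),(box(cont[0],.046,.034,.058,.080,cont[1]),g),(box(cont[0],.046,.058,.004,.058,cont[1]),g),
     (cyl(can,.025,.004,.081),r),(box(block[0],.04,.104,.004,.048,block[1]),g),(box(bina[0],.278,.146,0,.062,bina[1]),y),
     (box(mat[0],.27,.13,0,.003,mat[1]),y),(box(tray[0],.112,.128,.003,.028,tray[1]),r)]
E
python3 - <<'E'
from poses import *
s=load('top0')
C=onz(s,[[428,208],[491,212],[485,347],[420.5,342]],.003);print(C,C.mean(0))
draw(s,items(),(255,125,395,300),3.4,'o1');draw(load('scene0'),items(),(245,190,425,340),4,'o2')
draw(s,items(),(140,195,230,300),5,'o3')
E
```

```text
[[ 0.61026816 -0.22324057  0.003     ]
 [ 0.60323723 -0.35270995  0.003     ]
 [ 0.33417476 -0.33125245  0.003     ]
 [ 0.34513726 -0.20306976  0.003     ]] [ 0.47320435 -0.27756818  0.003     ]
```

View pics/o1.png

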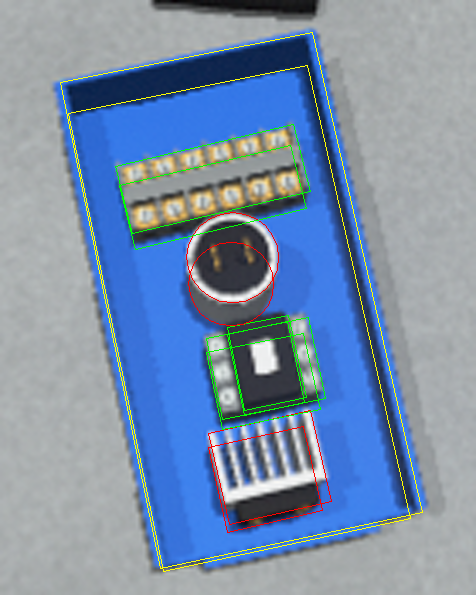

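View pics/o2.png

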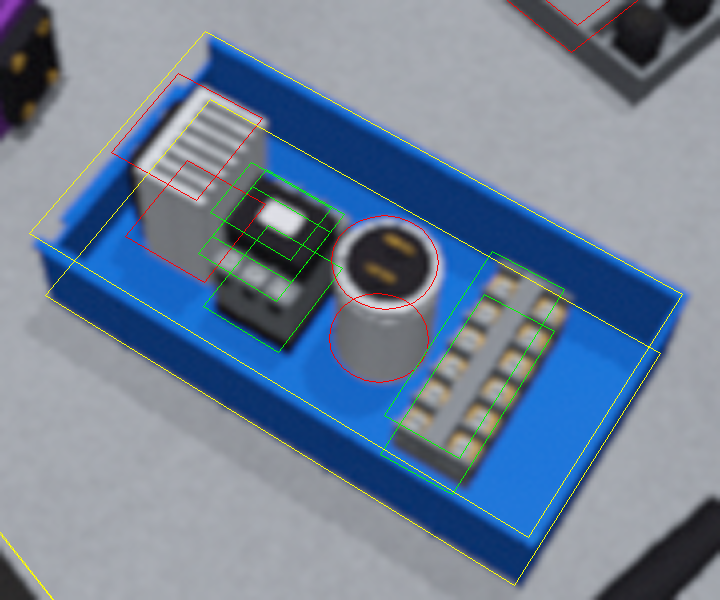

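View pics/o3.png

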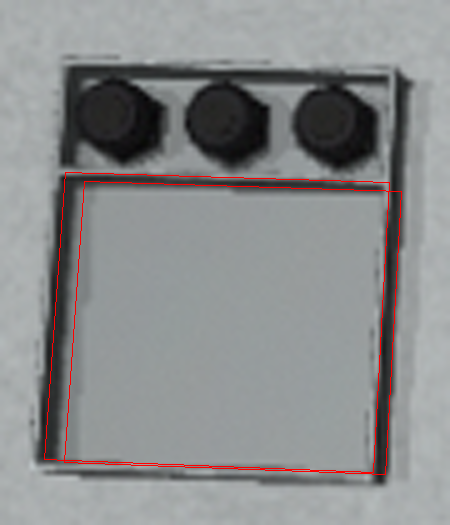

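Both views agree to 2–4 mm, with the scene view sitting slightly further +x, so I take the middle. The grey relay has its black module facing front. Next, a move helper.

```bash
cat > go.py <<'E'
from h import *
from scipy.spatial.transform import Rotation as Ro
def st():
    s=env.get_state(); q=s['tool_rot']; R=Ro.from_quat([q[1],q[2],q[3],q[0]]).as_matrix()
    return s,R,np.degrees(np.arctan2(R[1,0],R[0,0]))
def to(x,y,z,yaw):
    s,R,w=st(); d=R.T@(np.array([x,y,z])-s['position'])*1000
    print('t%.1f pos'%s['clock'],np.round(s['position'],4),'yaw %.2f'%w,'w %.1f'%(s['width']*1000),'F',np.round(s['wrist_force'],1),'v %.3f'%abs(s['joint_vel']).max())
    print('shift',np.round(d,1),'spin %.1f'%((w-yaw+180)%360-180))
E
python3 -c "
from go import *
to(.4955,-.0313,.2,13)"
```

```text
t0.1 pos [ 0.2641 -0.5934  0.2383] yaw 23.99 w 85.3 F [-0.1  0.1 -0.4] v 0.005
shift [ 440.  -419.4   39. ] spin 11.0
```

>>> send_rows --motion '[[[1, 20, -20, 0, 2], [1, 50, -48, 0, 6], [1, 80, -76, 0, 11], [1, 110, -104, 0, 11], [1, 140, -132, 0, 11], [1, 170, -160, 0, 11], [1, 200, -188, 0, 11], [1, 220, -210, 0, 11]]]'

```text
clock: 0.77
position: [0.3814, -0.3085, 0.2391]
tool_rot: [-0.0, 0.993, 0.115, 0.0]
wrist_force: [0.7, 0.4, 0.3]
width: 0.0853
```

```bash
python3 -c "
from go import *
to(.4955,-.0313,.16,13)"
```

```text
t0.8 pos [ 0.3814 -0.3085  0.2391] yaw 13.20 w 85.3 F [0.7 0.4 0.3] v 0.582
shift [ 174.3 -243.8   79.4] spin 0.2
```

>>> send_rows --motion '[[[1, 25, -35, 0, 0], [1, 50, -70, 0, 0], [1, 75, -105, 0, 0], [1, 100, -140, 0, 0], [1, 125, -175, 10, 0], [1, 150, -210, 30, 0], [1, 170, -238, 55, 0], [1, 176, -246, 79, 0]]]'

```text
clock: 1.43
position: [0.4985, -0.0288, 0.1616]
tool_rot: [0.0, 0.993, 0.115, 0.003]
wrist_force: [0.2, -1.2, -0.5]
width: 0.0855
```

>>> send_rows --motion '[[[1, 0, 0, 0, 0], [1, 0, 0, 0, 0], [1, 0, 0, 0, 0], [1, 0, 0, 0, 0], [1, 0, 0, 0, 0], [1, 0, 0, 0, 0], [1, 0, 0, 0, 0], [1, 0, 0, 0, 0]]]'

```text
clock: 2.1
position: [0.4962, -0.0338, 0.1608]
tool_rot: [0.0, 0.994, 0.113, 0.0]
wrist_force: [0.7, -0.5, -0.5]
width: 0.0857
```

```bash
python3 -c "
from go import *
snap('scene','s1');snap('top','t1')
to(.4955,-.0313,.044,13)"
```

```text
t2.2 pos [ 0.4961 -0.0335  0.1605] yaw 12.97 w 85.0 F [ 0.5 -0.3  0.5] v 0.005
shift [-1.000e-01 -2.300e+00  1.165e+02] spin -0.0
```

View pics/s1.png

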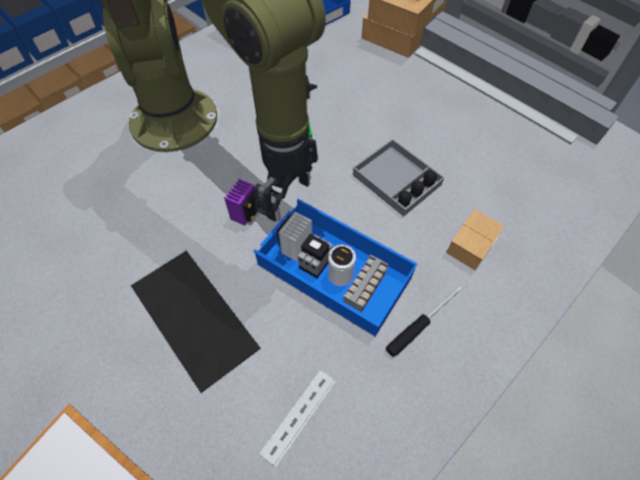

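View pics/t1.png

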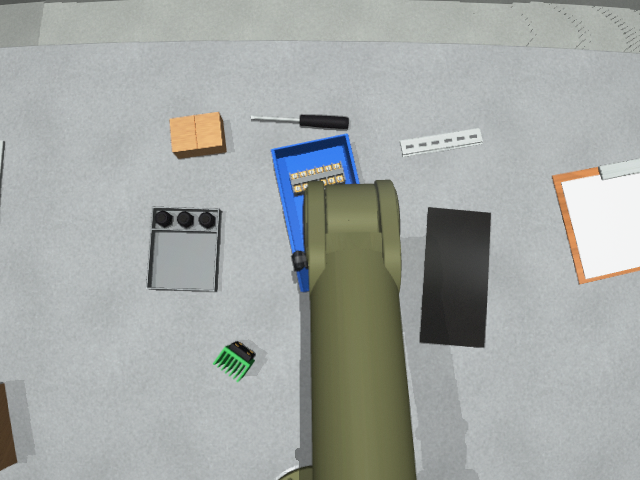

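>>> send_rows --motion '[[[1, 0, -1, 10, 0], [1, 0, -2, 25, 0], [1, 0, -2.3, 42, 0], [1, 0, -2.3, 59, 0], [1, 0, -2.3, 76, 0], [1, 0, -2.3, 92, 0], [1, 0, -2.3, 106, 0], [1, 0, -2.3, 116.5, 0]]]'

```text
clock: 2.87
position: [0.4944, -0.0307, 0.0418]
tool_rot: [-0.0, 0.994, 0.113, -0.001]
wrist_force: [0.1, 0.2, -0.1]
width: 0.0852
```

>>> send_rows --motion '[[[1, 0, 0, 0, 0], [1, 0, 0, 0, 0], [1, 0, 0, 0, 0], [1, 0, 0, 0, 0], [1, 0, 0, 0, 0], [1, 0, 0, 0, 0], [1, 0, 0, 0, 0], [1, 0, 0, 0, 0]]]'

```text
clock: 3.53
position: [0.4957, -0.0311, 0.0441]
tool_rot: [0.0, 0.994, 0.113, 0.0]
wrist_force: [-0.5, -0.8, -1.0]
width: 0.0855
```

```bash
python3 -c "
from go import *
s=snap('scene','s2');crop(s,210,130,390,280,4,'s2c')
to(.4955,-.0313,.044,13)"
```

```text
t3.6 pos [ 0.4956 -0.0311  0.044 ] yaw 12.99 w 85.3 F [-0.3 -1.2  0.2] v 0.003
shift [-0.2  0.2 -0. ] spin -0.0
```

View pics/s2c.png

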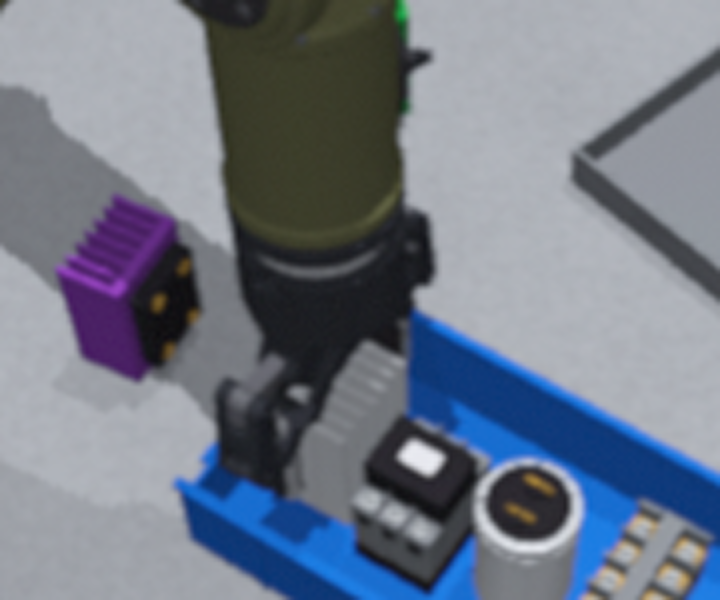

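>>> send_rows --motion '[[[1, 2, 0, 0, 0], [1, 4, 0, 0, 0], [0.7, 4, 0, 0, 0], [0.5, 4, 0, 0, 0], [0.4, 4, 0, 0, 0], [0.3, 4, 0, 0, 0], [0.2, 4, 0, 0, 0], [0.1, 4, 0, 0, 0]]]'

```text
clock: 4.25
position: [0.4996, -0.0298, 0.044]
tool_rot: [-0.0, 0.994, 0.113, 0.0]
wrist_force: [0.2, 1.7, 1.8]
width: 0.0553
```

>>> send_rows --motion '[[[0, 0, 0, 0, 0], [-0.2, 0, 0, 0, 0], [-0.6, 0, 0, 0, 0], [-1, 0, 0, 0, 0], [-1, 0, 0, 0, 0], [-1, 0, 0, 0, 0], [-1, 0, 0, 0, 0], [-1, 0, 0, 0, 0]]]'

```text
clock: 4.92
position: [0.4996, -0.0298, 0.044]
tool_rot: [-0.0, 0.994, 0.113, 0.0]
wrist_force: [-1.5, 3.0, 5.1]
width: 0.0555
```

```bash
python3 -c "
from go import *
s=snap('scene','s3');crop(s,210,130,390,280,4,'s3c')
to(.4955,-.0313,.164,13)"
```

```text
t5.0 pos [ 0.4996 -0.0298  0.044 ] yaw 13.01 w 55.2 F [-1.7  3.6  5.3] v 0.002
shift [  -4.3    0.5 -120. ] spin 0.0
```

View pics/s3c.png

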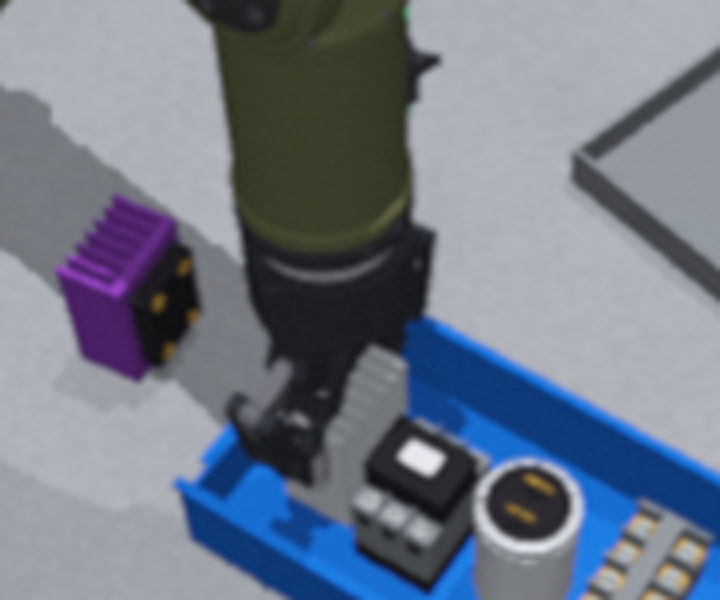

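>>> send_rows --motion '[[[-1, 0, 0, -3, 0], [-1, 0, 0, -10, 0], [-1, 0, 0, -25, 0], [-1, 0, 0, -45, 0], [-1, 0, 0, -65, 0], [-1, 0, 0, -85, 0], [-1, 0, 0, -105, 0], [-1, 0, 0, -115, 0]]]'

```text
clock: 5.63
position: [0.5, -0.0309, 0.1608]
tool_rot: [0.001, 0.994, 0.113, 0.001]
wrist_force: [0.8, -0.7, -2.8]
width: 0.0555
```

```bash
python3 -c "
from go import *
s=snap('scene','s4');crop(s,210,100,390,250,4,'s4c')
to(.555,-.284,.164,-4)"
```

```text
t5.7 pos [ 0.5008 -0.0308  0.1619] yaw 12.96 w 55.5 F [ 1.   0.4 -2.7] v 0.067
shift [ -4.  258.9  -1.4] spin 17.0
```

View pics/s4c.png

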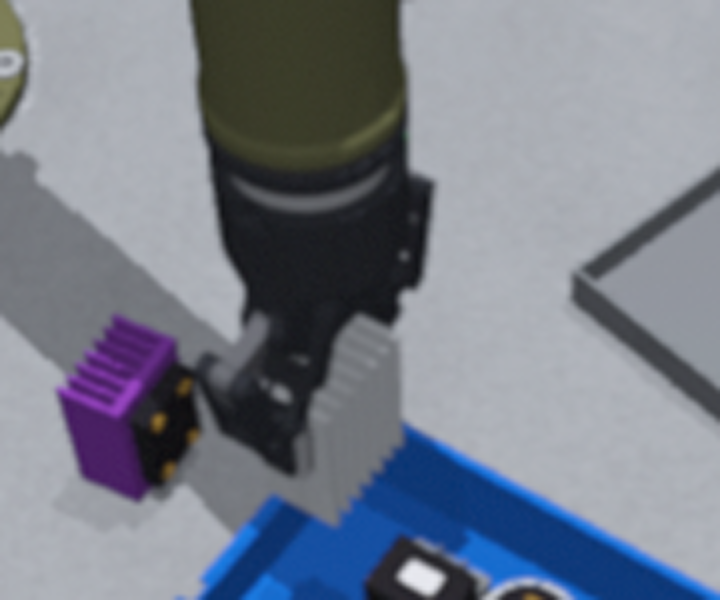

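>>> send_rows --motion '[[[-1, 0, 12, 0, 0], [-1, 0, 38, 0, 3], [-1, -1, 72, 0, 8], [-1, -2, 110, 0, 13], [-1, -3, 150, 0, 17], [-1, -4, 190, 0, 17], [-1, -4, 228, 0, 17], [-1, -4, 252, 0, 17]]]'

```text
clock: 6.35
position: [0.5498, -0.2844, 0.1558]
tool_rot: [0.001, 0.999, -0.039, -0.002]
wrist_force: [0.7, -0.4, -4.2]
width: 0.0556
```

>>> send_rows --motion '[[[-1, 0, 6, 0, 0], [-1, 0, 7, 0, 0], [-1, 0, 7, 2, 0], [-1, 0, 7, 8, 0], [-1, 0, 7, 20, 0], [-1, 0, 7, 35, 0], [-1, 0, 7, 48, 0], [-1, 0, 7, 55, 0]]]'

```text
clock: 7.02
position: [0.5504, -0.2818, 0.1009]
tool_rot: [-0.001, 0.999, -0.034, -0.002]
wrist_force: [-1.4, -0.2, -4.3]
width: 0.0552
```

```bash
python3 -c "
from go import *
to(.555,-.284,.0435,-4)"
```

```text
t7.0 pos [ 0.5504 -0.2818  0.1009] yaw -3.91 w 55.2 F [-1.4 -0.2 -4.3] v 0.131
shift [ 5.   2.  57.4] spin 0.1
```

>>> send_rows --motion '[[[-1, 2, 1, 7, 0], [-1, 4, 2, 15, 0], [-1, 5, 2, 23, 0], [-1, 5, 2, 31, 0], [-1, 5, 2, 38, 0], [-1, 5, 2, 44, 0], [-1, 5, 2, 48, 0], [-1, 5, 2, 50, 0]]]'

```text
clock: 7.68
position: [0.5562, -0.2858, 0.053]
tool_rot: [-0.0, 0.999, -0.035, -0.0]
wrist_force: [-0.8, 0.2, -4.3]
width: 0.0552
```

>>> send_rows --motion '[[[-1, 0, 0, 0, 0], [-1, 0, 0, 0, 0], [-1, 0, 0, 0, 0], [-1, 0, 0, 0, 0], [-1, 0, 0, 1, 0], [-1, 0, 0, 2, 0], [-1, 0, 0, 3, 0], [-1, 0, 0, 4, 0]]]'

```text
clock: 8.35
position: [0.5565, -0.2859, 0.0497]
tool_rot: [0.0, 0.999, -0.035, -0.0]
wrist_force: [-1.0, 0.2, -2.6]
width: 0.0551
```

```bash
python3 -c "
from go import *
to(.555,-.284,.043,-4)"
```

```text
t8.3 pos [ 0.5565 -0.2859  0.0497] yaw -4.00 w 55.1 F [-1.   0.2 -2.6] v 0.022
shift [-1.7 -1.8  6.7] spin -0.0
```

>>> send_rows --motion '[[[-1, 0, 0, 1, 0], [-1, 0, 0, 2, 0], [-1, 0, 0, 3, 0], [-1, 0, 0, 4, 0], [-1, 0, 0, 5, 0], [-1, 0, 0, 5.5, 0], [-1, 0, 0, 6, 0], [-1, 0, 0, 6, 0]]]'

```text
clock: 9.02
position: [0.5565, -0.2859, 0.0437]
tool_rot: [0.0, 0.999, -0.035, -0.0]
wrist_force: [0.3, -0.1, -3.7]
width: 0.0551
```

```bash
python3 -c "
from go import *
to(.555,-.284,.043,-4)"
```

```text
t9.0 pos [ 0.5565 -0.2859  0.0437] yaw -4.00 w 55.1 F [ 0.3 -0.1 -3.7] v 0.003
shift [-1.6 -1.8  0.7] spin -0.0
```

>>> send_rows --motion '[[[-1, 0, 0, 0.3, 0], [-1, 0, 0, 0.5, 0], [-1, 0, 0, 0.7, 0], [-1, 0, 0, 0.9, 0], [-1, 0, 0, 1.1, 0], [-1, 0, 0, 1.1, 0], [-1, 0, 0, 1.1, 0], [-1, 0, 0, 1.1, 0]]]'

```text
clock: 9.68
position: [0.5566, -0.2859, 0.0431]
tool_rot: [0.0, 0.999, -0.035, 0.0]
wrist_force: [-1.7, 1.3, 0.5]
width: 0.0553
```

```bash
python3 -c "
from go import *
s=snap('scene','s5');crop(s,110,180,290,330,4,'s5c')
to(.555,-.284,.043,-4)"
```

```text
t9.7 pos [ 0.5566 -0.2859  0.0431] yaw -4.00 w 55.2 F [-1.7  0.9  1. ] v 0.002
shift [-1.8 -1.8  0.1] spin -0.0
```

View pics/s5c.png

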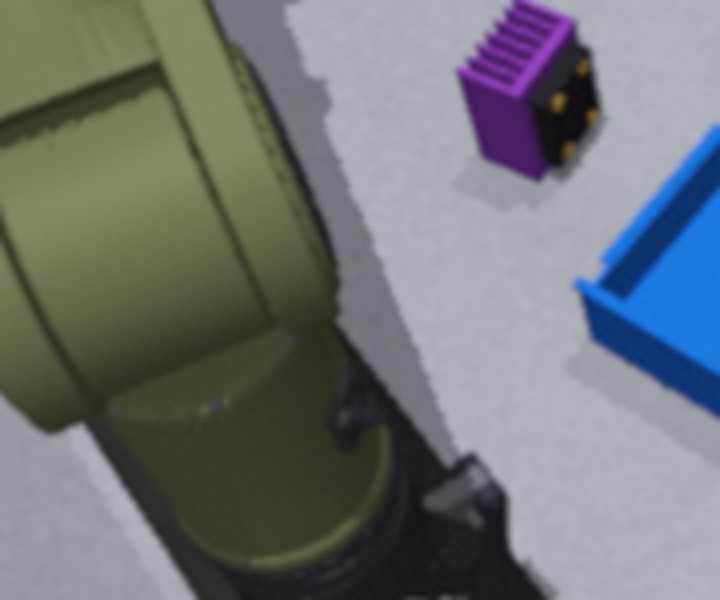

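>>> send_rows --motion '[[[0.3, 0, 0, 0, 0], [0.35, 0, 0, 0, 0], [0.4, 0, 0, 0, 0], [0.5, 0, 0, 0, 0], [0.7, 0, 0, 0, 0], [0.9, 0, 0, 0, 0], [1, 0, 0, 0, 0], [1, 0, 0, 0, 0]]]'

```text
clock: 10.4
position: [0.5566, -0.2859, 0.0427]
tool_rot: [0.0, 0.999, -0.035, 0.0]
wrist_force: [-0.1, 0.1, 0.6]
width: 0.0854
```

>>> send_rows --motion '[[[1, 0, 0, -5, 0], [1, 0, 0, -18, 0], [1, 0, 0, -35, 0], [1, 0, 0, -55, 0], [1, 0, 0, -75, 0], [1, 0, 0, -95, 0], [1, 0, 0, -110, 0], [1, 0, 0, -117, 0]]]'

```text
clock: 11.07
position: [0.5581, -0.2864, 0.1639]
tool_rot: [0.001, 0.999, -0.035, 0.002]
wrist_force: [1.1, -0.9, -0.2]
width: 0.0855
```

```bash
python3 -c "
from go import *
s=snap('top','t5')
to(.5545,-.029,.14,12.5)"
```

```text
t11.1 pos [ 0.5583 -0.2866  0.164 ] yaw -4.00 w 85.4 F [ 0.9 -0.2  0.9] v 0.039
shift [ -21.9 -256.7   23.2] spin -16.5
```

View pics/t5.png

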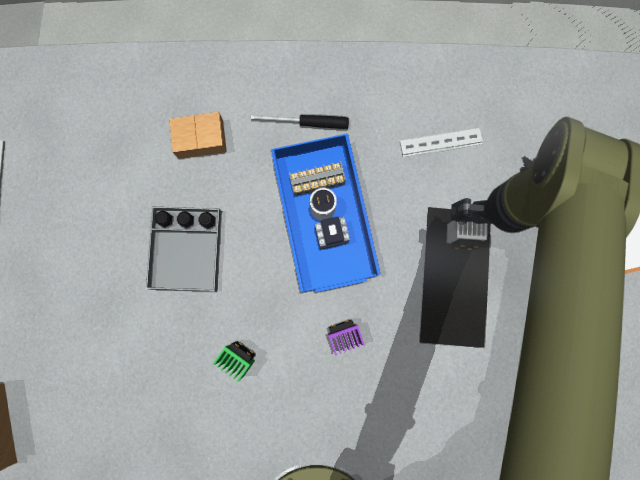

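>>> send_rows --motion '[[[1, -2, -15, 0, 0], [1, -5, -45, 0, -3], [1, -8, -83, 0, -7], [1, -12, -122, 0, -11], [1, -16, -161, 0, -15], [1, -20, -200, 5, -16.5], [1, -22, -235, 15, -16.5], [1, -22, -257, 23, -16.5]]]'

```text
clock: 11.78
position: [0.5506, -0.0217, 0.1354]
tool_rot: [-0.001, 0.994, 0.112, -0.001]
wrist_force: [0.2, -0.8, -0.5]
width: 0.0852
```

>>> send_rows --motion '[[[1, 0, 0, 0, 0], [1, 0, 0, 0, 0], [1, 0, 0, 0, 0], [1, 0, 0, 0, 0], [1, 0, 0, 0, 0], [1, 0, 0, 0, 0], [1, 0, 0, 0, 0], [1, 0, 0, 0, 0]]]'

```text
clock: 12.45
position: [0.5527, -0.0285, 0.1368]
tool_rot: [0.0, 0.994, 0.108, 0.0]
wrist_force: [0.4, -0.3, 0.2]
width: 0.0857
```

```bash
python3 -c "
from go import *
s=snap('scene','s6');crop(s,230,130,410,280,4,'s6c')
to(.5545,-.029,.029,12.5)"
```

```text
t12.5 pos [ 0.5526 -0.0284  0.1368] yaw 12.45 w 85.6 F [ 0.5  0.3 -0. ] v 0.004
shift [  1.7   1.  107.8] spin -0.0
```

View pics/s6c.png

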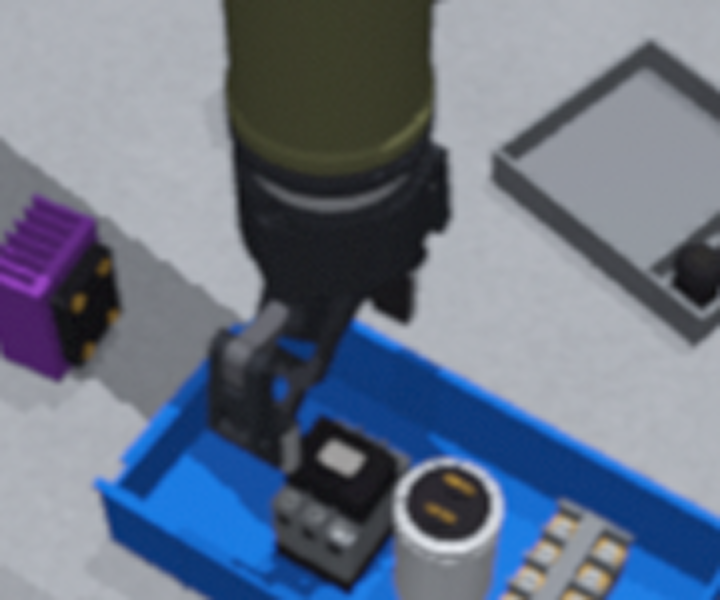

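>>> send_rows --motion '[[[1, 1, 0.5, 10, 0], [1, 1.7, 1, 25, 0], [1, 1.7, 1, 42, 0], [1, 1.7, 1, 58, 0], [1, 1.7, 1, 74, 0], [1, 1.7, 1, 88, 0], [1, 1.7, 1, 97, 0], [1, 1.7, 1, 102, 0]]]'

```text
clock: 13.17
position: [0.5534, -0.0286, 0.0328]
tool_rot: [-0.0, 0.994, 0.109, -0.001]
wrist_force: [-1.1, 0.7, 1.2]
width: 0.0852
```

>>> send_rows --motion '[[[1, 0, 0, 2, 0], [1, 0, 0, 4, 0], [1, 0, 0, 5, 0], [1, 0, 0, 5, 0], [1, 0, 0, 5, 0], [1, 0, 0, 5, 0], [1, 0, 0, 5, 0], [1, 0, 0, 5, 0]]]'

```text
clock: 13.83
position: [0.5546, -0.0286, 0.03]
tool_rot: [0.0, 0.994, 0.109, 0.0]
wrist_force: [0.3, -0.3, -0.1]
width: 0.0856
```

```bash
python3 -c "
from go import *
s=snap('scene','s7');crop(s,230,150,410,300,4,'s7c')
to(.5545,-.029,.029,12.5)"
```

```text
t13.9 pos [ 0.5546 -0.0287  0.0299] yaw 12.49 w 85.9 F [ 0.4 -0.1 -1.1] v 0.002
shift [-0.2  0.3  0.9] spin -0.0
```

View pics/s7c.png

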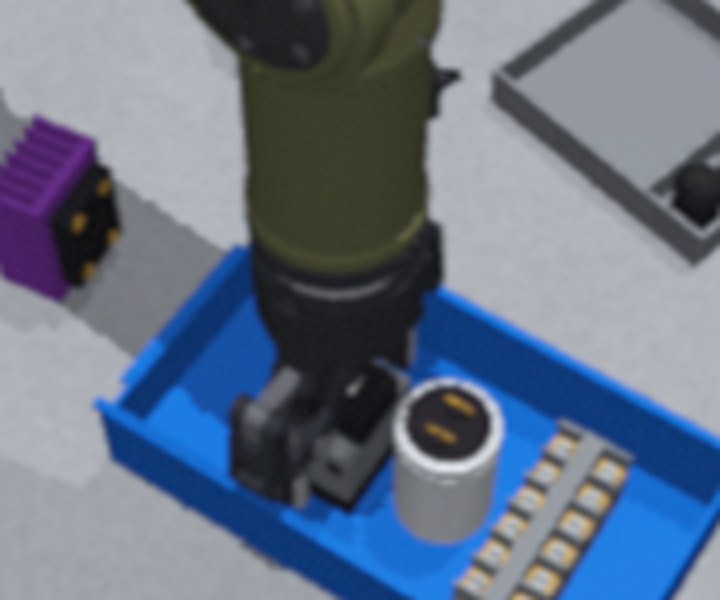

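>>> send_rows --motion '[[[1, 1, 0, 0, 0], [0.8, 2, 0, 0, 0], [0.6, 2, 0, 0, 0], [0.5, 2, 0, 0, 0], [0.4, 2, 0, 0, 0], [0.3, 2, 0, 0, 0], [0.2, 2, 0, 0, 0], [0.1, 2, 0, 0, 0]]]'

```text
clock: 14.55
position: [0.5567, -0.0277, 0.03]
tool_rot: [-0.0, 0.994, 0.109, 0.0]
wrist_force: [-0.8, 2.1, 3.3]
width: 0.0574
```

>>> send_rows --motion '[[[0, 0, 0, 0, 0], [-0.2, 0, 0, 0, 0], [-0.6, 0, 0, 0, 0], [-1, 0, 0, 0, 0], [-1, 0, 0, 0, 0], [-1, 0, 0, 0, 0], [-1, 0, 0, 0, 0], [-1, 0, 0, 0, 0]]]'

```text
clock: 15.22
position: [0.5567, -0.0277, 0.03]
tool_rot: [-0.0, 0.994, 0.109, 0.0]
wrist_force: [-1.0, 3.5, 6.0]
width: 0.0571
```

```bash
python3 -c "
from go import *
s=snap('scene','s8');crop(s,230,150,410,300,4,'s8c')
to(.5545,-.029,.029,12.5)"
```

```text
t15.3 pos [ 0.5567 -0.0277  0.03  ] yaw 12.51 w 57.4 F [0.4 3.2 5.3] v 0.002
shift [-2.4  0.8  1. ] spin 0.0
```

View pics/s8c.png

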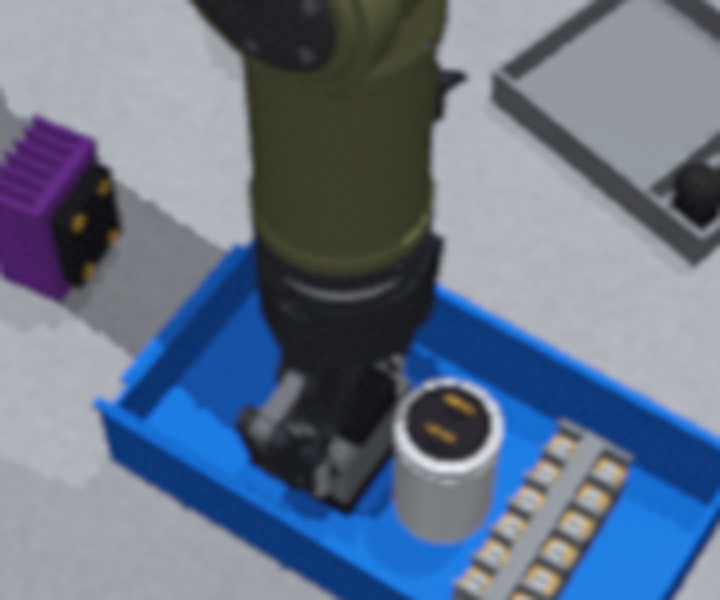

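>>> send_rows --motion '[[[-1, 0, 0, -3, 0], [-1, 0, 0, -10, 0], [-1, 0, 0, -25, 0], [-1, 0, 0, -45, 0], [-1, 0, 0, -65, 0], [-1, 0, 0, -85, 0], [-1, 0, 0, -107, 0], [-1, 0, 0, -120, 0]]]'

```text
clock: 15.93
position: [0.5567, -0.029, 0.1516]
tool_rot: [0.001, 0.994, 0.108, 0.001]
wrist_force: [0.7, -0.2, -2.7]
width: 0.0574
```

```bash
python3 -c "
from go import *
s=snap('scene','s9');crop(s,230,100,410,250,4,'s9c')
to(.473,-.279,.150,-4)"
```

```text
t16.0 pos [ 0.5581 -0.0289  0.1537] yaw 12.46 w 57.4 F [ 1.3  0.  -0. ] v 0.078
shift [-137.1  225.9    3.7] spin 16.5
```

View pics/s9c.png

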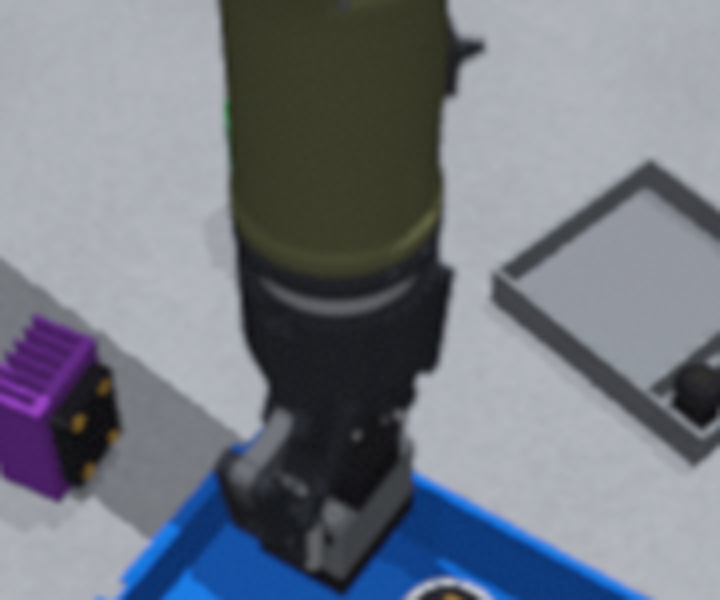

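>>> send_rows --motion '[[[-1, -6, 10, 0, 0], [-1, -20, 33, 0, 3], [-1, -39, 64, 0, 8], [-1, -58, 96, 0, 13], [-1, -78, 128, 0, 16.5], [-1, -98, 161, 0, 16.5], [-1, -118, 194, 0, 16.5], [-1, -132, 218, 0, 16.5]]]'

```text
clock: 16.65
position: [0.4704, -0.2742, 0.1475]
tool_rot: [0.0, 0.999, -0.037, -0.002]
wrist_force: [0.4, -0.7, -3.6]
width: 0.0571
```

>>> send_rows --motion '[[[-1, -3, 6, 0, 0], [-1, -5, 7, 0, 0], [-1, -5, 7, 2, 0], [-1, -5, 7, 8, 0], [-1, -5, 7, 20, 0], [-1, -5, 7, 35, 0], [-1, -5, 7, 48, 0], [-1, -5, 7, 55, 0]]]'

```text
clock: 17.32
position: [0.4684, -0.2739, 0.0919]
tool_rot: [-0.001, 0.999, -0.034, -0.002]
wrist_force: [-1.1, -0.4, -3.3]
width: 0.0574
```

```bash
python3 -c "
from go import *
to(.473,-.279,.029,-4)"
```

```text
t17.3 pos [ 0.4684 -0.2739  0.0919] yaw -3.84 w 57.4 F [-1.1 -0.4 -3.3] v 0.142
shift [ 5.1  5.  62.8] spin 0.2
```

>>> send_rows --motion '[[[-1, 2, 1, 7, 0], [-1, 3, 3, 16, 0], [-1, 3, 3, 26, 0], [-1, 3, 3, 36, 0], [-1, 3, 3, 45, 0], [-1, 3, 3, 51, 0], [-1, 3, 3, 55, 0], [-1, 3, 3, 57, 0]]]'

```text
clock: 17.98
position: [0.4717, -0.2792, 0.037]
tool_rot: [-0.0, 0.999, -0.035, -0.0]
wrist_force: [-0.5, 0.5, -3.5]
width: 0.0572
```

>>> send_rows --motion '[[[-1, 0, 0, 0, 0], [-1, 0, 0, 0, 0], [-1, 0, 0, 0, 0], [-1, 0, 0, 0, 0], [-1, 0, 0, 0, 0], [-1, 0, 0, 1, 0], [-1, 0, 0, 1.5, 0], [-1, 0, 0, 1.5, 0]]]'

```text
clock: 18.65
position: [0.4719, -0.2793, 0.0361]
tool_rot: [0.0, 0.999, -0.035, -0.0]
wrist_force: [0.1, 0.4, -3.6]
width: 0.0575
```

```bash
python3 -c "
from go import *
to(.473,-.279,.029,-4)"
```

```text
t18.6 pos [ 0.4719 -0.2793  0.0361] yaw -4.00 w 57.5 F [ 0.1  0.4 -3.6] v 0.003
shift [ 1.  -0.4  7.1] spin -0.0
```

>>> send_rows --motion '[[[-1, 0, 0, 1.5, 0], [-1, 0, 0, 3, 0], [-1, 0, 0, 4.5, 0], [-1, 0, 0, 5.5, 0], [-1, 0, 0, 6.3, 0], [-1, 0, 0, 6.8, 0], [-1, 0, 0, 7.2, 0], [-1, 0, 0, 7.5, 0]]]'

```text
clock: 19.32
position: [0.472, -0.2794, 0.029]
tool_rot: [0.0, 0.999, -0.035, -0.0]
wrist_force: [-1.8, 1.5, 3.3]
width: 0.0571
```

```bash
python3 -c "
from go import *
to(.473,-.279,.029,-4)"
```

```text
t19.3 pos [ 0.472  -0.2794  0.029 ] yaw -4.00 w 57.1 F [-1.8  1.5  3.3] v 0.003
shift [ 1.  -0.4  0. ] spin -0.0
```

Contact at the expected height; releasing and rising.

>>> send_rows --motion '[[[0.35, 0, 0, 0, 0], [0.4, 0, 0, 0, 0], [0.45, 0, 0, 0, 0], [0.5, 0, 0, 0, 0], [0.7, 0, 0, 0, 0], [0.9, 0, 0, 0, 0], [1, 0, 0, 0, 0], [1, 0, 0, 0, 0]]]'

```text
clock: 19.98
position: [0.4721, -0.2794, 0.0287]
tool_rot: [0.0, 0.999, -0.035, 0.0]
wrist_force: [-0.3, 0.7, -0.1]
width: 0.0856
```

>>> send_rows --motion '[[[1, 0, 0, -5, 0], [1, 0, 0, -18, 0], [1, 0, 0, -35, 0], [1, 0, 0, -55, 0], [1, 0, 0, -77, 0], [1, 0, 0, -99, 0], [1, 0, 0, -116, 0], [1, 0, 0, -125, 0]]]'

```text
clock: 20.65
position: [0.4734, -0.28, 0.1576]
tool_rot: [0.001, 0.999, -0.035, 0.002]
wrist_force: [-0.3, -0.5, 0.5]
width: 0.0854
```

```bash
python3 -c "
from go import *
s=snap('top','t9')
to(.611,-.0108,.14,12.5)"
```

```text
t20.7 pos [ 0.4739 -0.2803  0.1583] yaw -4.00 w 85.0 F [1.2 0.1 1.9] v 0.054
shift [ 117.9 -278.5   18. ] spin -16.5
```

View pics/t9.png

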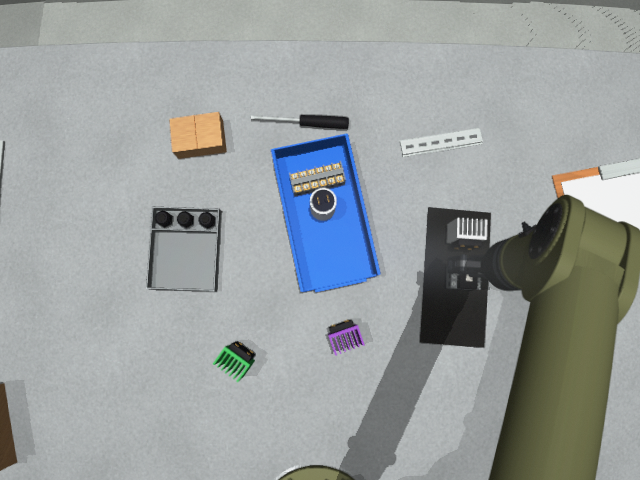

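>>> send_rows --motion '[[[1, 6, -14, 0, 0], [1, 19, -45, 0, -3], [1, 35, -82, 0, -7], [1, 51, -119, 0, -11], [1, 67, -157, 0, -15], [1, 83, -195, 5, -16.5], [1, 99, -233, 10, -16.5], [1, 114, -268, 15, -16.5]]]'

```text
clock: 21.37
position: [0.6048, -0.0175, 0.1382]
tool_rot: [-0.0, 0.994, 0.109, -0.0]
wrist_force: [-0.1, -0.5, 0.1]
width: 0.0855
```

>>> send_rows --motion '[[[1, 0, -8, 0, 0], [1, 0, -8, 0, 0], [1, 0, -8, 0, 0], [1, 0, -8, 0, 0], [1, 0, -8, 0, 0], [1, 0, -8, 0, 0], [1, 0, -8, 0, 0], [1, 0, -8, 0, 0]]]'

```text
clock: 22.03
position: [0.6027, -0.0132, 0.1389]
tool_rot: [0.0, 0.994, 0.108, 0.0]
wrist_force: [0.5, 0.5, -0.6]
width: 0.0856
```

```bash
python3 -c "
from go import *
s=snap('scene','s10');crop(s,230,150,410,300,4,'s10c')
to(.611,-.0108,.038,12.5)"
```

```text
t22.1 pos [ 0.6027 -0.0129  0.1389] yaw 12.44 w 85.5 F [0.1 0.3 0.1] v 0.004
shift [  8.5  -0.3 100.9] spin -0.1
```

View pics/s10c.png

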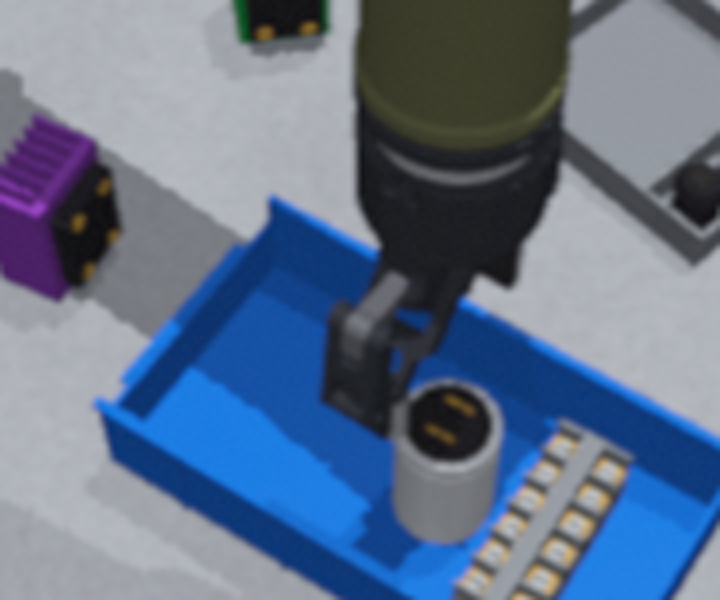

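>>> send_rows --motion '[[[1, 3, 0, 5, 0], [1, 6, 0, 17, 0], [1, 8, 0, 33, 0], [1, 8, 0, 50, 0], [1, 8, 0, 67, 0], [1, 8, 0, 83, 0], [1, 8, 0, 95, 0], [1, 8, 0, 101, 0]]]'

```text
clock: 22.75
position: [0.6091, -0.0103, 0.0348]
tool_rot: [-0.0, 0.994, 0.109, -0.002]
wrist_force: [-0.0, 0.2, -0.6]
width: 0.0855
```

>>> send_rows --motion '[[[1, 0, 0, 0, 0], [1, 0, 0, 0, 0], [0.8, 0, 0, 0, 0], [0.6, 0, 0, 0, 0], [0.5, 0, 0, 0, 0], [0.4, 0, 0, 0, 0], [0.3, 0, 0, 0, 0], [0.25, 0, 0, 0, 0]]]'

```text
clock: 23.42
position: [0.6106, -0.0105, 0.038]
tool_rot: [0.0, 0.994, 0.109, 0.0]
wrist_force: [-0.0, -0.2, -0.7]
width: 0.0534
```

```bash
python3 -c "
from go import *
s=snap('scene','s11');crop(s,250,150,430,300,4,'s11c')
to(.6105,-.0110,.038,12.5)"
```

```text
t23.5 pos [ 0.6106 -0.0105  0.0379] yaw 12.49 w 53.4 F [0.1 0.6 0.3] v 0.002
shift [-0.2  0.4 -0.1] spin -0.0
```

View pics/s11c.png

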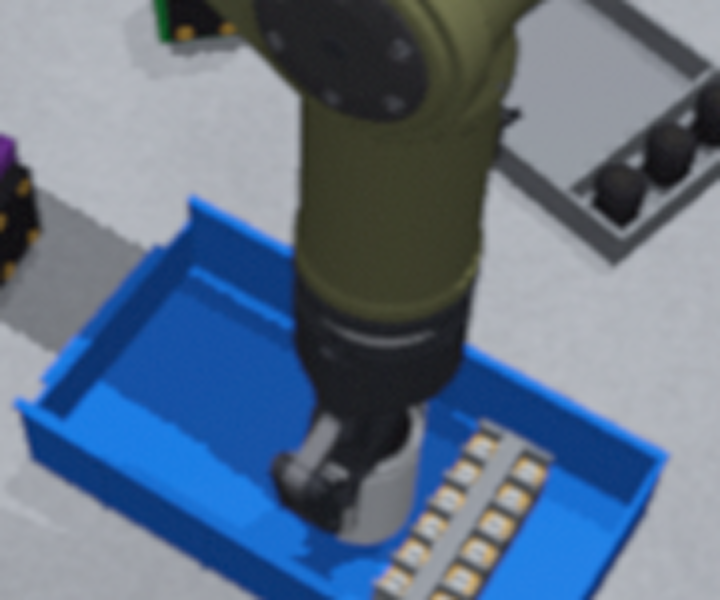

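>>> send_rows --motion '[[[0.25, 1, 0, 0, 0], [0.25, 2, 0, 0, 0], [0.2, 2, 0, 0, 0], [0.1, 2, 0, 0, 0], [0, 2, 0, 0, 0], [-0.3, 2, 0, 0, 0], [-0.7, 2, 0, 0, 0], [-1, 2, 0, 0, 0]]]'

```text
clock: 24.13
position: [0.6128, -0.0095, 0.0381]
tool_rot: [-0.0, 0.994, 0.109, 0.0]
wrist_force: [-0.4, 1.0, 3.6]
width: 0.0492
```

>>> send_rows --motion '[[[-1, 0, 0, 0, 0], [-1, 0, 0, 0, 0], [-1, 0, 0, 0, 0], [-1, 0, 0, 0, 0], [-1, 0, 0, 0, 0], [-1, 0, 0, 0, 0], [-1, 0, 0, 0, 0], [-1, 0, 0, 0, 0]]]'

```text
clock: 24.8
position: [0.6128, -0.0095, 0.038]
tool_rot: [-0.0, 0.994, 0.109, 0.0]
wrist_force: [0.6, 3.1, 4.5]
width: 0.0492
```

```bash
python3 -c "
from go import *
to(.6105,-.0110,.038,12.5)"
```

```text
t24.8 pos [ 0.6128 -0.0095  0.038 ] yaw 12.51 w 49.2 F [0.6 3.1 4.5] v 0.003
shift [-2.6  1.   0. ] spin 0.0
```

>>> send_rows --motion '[[[-1, 0, 0, -3, 0], [-1, 0, 0, -10, 0], [-1, 0, 0, -25, 0], [-1, 0, 0, -45, 0], [-1, 0, 0, -65, 0], [-1, 0, 0, -85, 0], [-1, 0, 0, -107, 0], [-1, 0, 0, -120, 0]]]'

```text
clock: 25.47
position: [0.6126, -0.0112, 0.1595]
tool_rot: [0.001, 0.994, 0.108, 0.0]
wrist_force: [1.6, -0.2, -2.7]
width: 0.0494
```

```bash
python3 -c "
from go import *
s=snap('scene','s12');crop(s,230,100,410,250,4,'s12c')
to(.391,-.273,.160,-4)"
```

```text
t25.5 pos [ 0.614  -0.0109  0.1617] yaw 12.44 w 48.9 F [ 0.9  1.  -1.3] v 0.073
shift [-274.2  207.9    1.1] spin 16.4
```

View pics/s12c.png

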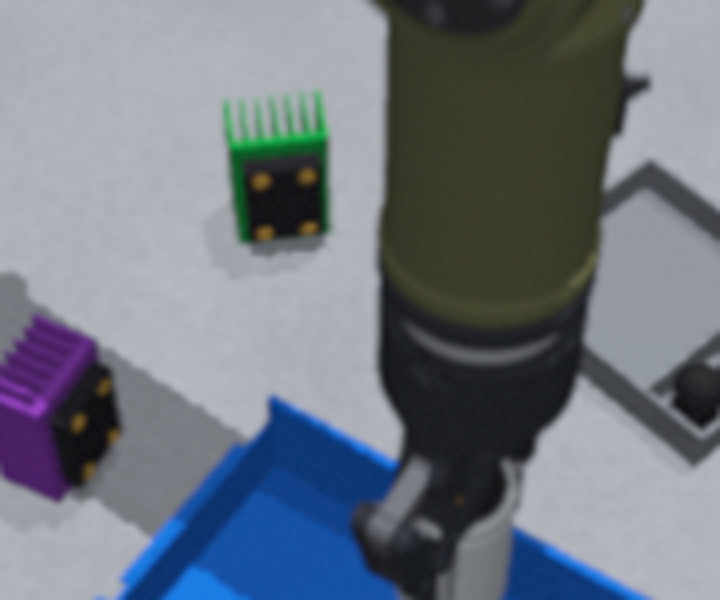

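>>> send_rows --motion '[[[-1, -12, 9, 0, 0], [-1, -36, 27, 0, 3], [-1, -66, 50, 0, 7], [-1, -97, 74, 0, 11], [-1, -128, 97, 0, 16.4], [-1, -160, 121, 0, 16.4], [-1, -192, 145, 0, 16.4], [-1, -222, 168, 0, 16.4]]]'

```text
clock: 26.18
position: [0.4292, -0.2237, 0.1566]
tool_rot: [0.0, 0.999, -0.035, -0.001]
wrist_force: [0.3, -0.3, -3.4]
width: 0.0489
```

>>> send_rows --motion '[[[-1, -23, 33, 0, 0], [-1, -38, 51, 0, 0], [-1, -43, 54, 0, 0], [-1, -43, 54, 0, 0], [-1, -43, 54, 0, 0], [-1, -43, 54, 5, 0], [-1, -43, 54, 15, 0], [-1, -43, 54, 25, 0]]]'

```text
clock: 26.85
position: [0.3865, -0.2719, 0.1318]
tool_rot: [0.0, 0.999, -0.033, 0.0]
wrist_force: [-0.1, 0.5, -3.4]
width: 0.0488
```

```bash
python3 -c "
from go import *
to(.391,-.273,.037,-4)"
```

```text
t26.9 pos [ 0.3865 -0.2719  0.1318] yaw -3.75 w 48.8 F [-0.1  0.5 -3.4] v 0.257
shift [ 4.6  0.8 94.8] spin 0.2
```

>>> send_rows --motion '[[[-1, 2, 0, 12, 0], [-1, 4, 0, 26, 0], [-1, 4, 0, 41, 0], [-1, 4, 0, 56, 0], [-1, 4, 0, 70, 0], [-1, 4, 0, 80, 0], [-1, 4, 0, 86, 0], [-1, 4, 0, 89, 0]]]'

```text
clock: 27.52
position: [0.3891, -0.2724, 0.0423]
tool_rot: [-0.001, 0.999, -0.034, -0.001]
wrist_force: [0.6, -0.1, -2.6]
width: 0.049
```

>>> send_rows --motion '[[[-1, 0, 0, 0, 0], [-1, 0, 0, 0, 0], [-1, 0, 0, 0, 0], [-1, 0, 0, 0, 0], [-1, 0, 0, 0, 0], [-1, 0, 0, 1, 0], [-1, 0, 0, 1.5, 0], [-1, 0, 0, 1.5, 0]]]'

```text
clock: 28.18
position: [0.3894, -0.2733, 0.0422]
tool_rot: [0.0, 0.999, -0.034, -0.0]
wrist_force: [-0.1, 0.7, -2.3]
width: 0.0486
```

```bash
python3 -c "
from go import *
to(.391,-.273,.037,-4)"
```

```text
t28.2 pos [ 0.3894 -0.2733  0.0422] yaw -3.90 w 48.6 F [-0.1  0.7 -2.3] v 0.003
shift [ 1.5 -0.4  5.2] spin 0.1
```

>>> send_rows --motion '[[[-1, 0, 0, 1, 0], [-1, 0, 0, 2, 0], [-1, 0, 0, 3, 0], [-1, 0, 0, 4, 0], [-1, 0, 0, 4.5, 0], [-1, 0, 0, 5, 0], [-1, 0, 0, 5.3, 0], [-1, 0, 0, 5.5, 0]]]'

```text
clock: 28.85
position: [0.3895, -0.2733, 0.037]
tool_rot: [-0.0, 0.999, -0.034, -0.0]
wrist_force: [-1.7, 1.8, 2.3]
width: 0.0487
```

```bash
python3 -c "
from go import *
to(.391,-.273,.037,-4)"
```

```text
t28.9 pos [ 0.3895 -0.2733  0.037 ] yaw -3.91 w 48.7 F [-1.7  1.8  2.3] v 0.002
shift [ 1.5 -0.4  0. ] spin 0.1
```

>>> send_rows --motion '[[[0.15, 0, 0, 0, 0], [0.2, 0, 0, 0, 0], [0.25, 0, 0, 0, 0], [0.4, 0, 0, 0, 0], [0.6, 0, 0, 0, 0], [0.8, 0, 0, 0, 0], [1, 0, 0, 0, 0], [1, 0, 0, 0, 0]]]'

```text
clock: 29.52
position: [0.3895, -0.2733, 0.0367]
tool_rot: [0.0, 0.999, -0.034, 0.0]
wrist_force: [-0.4, -0.6, 0.7]
width: 0.0853
```

>>> send_rows --motion '[[[1, 0, 0, -5, 0], [1, 0, 0, -18, 0], [1, 0, 0, -35, 0], [1, 0, 0, -55, 0], [1, 0, 0, -77, 0], [1, 0, 0, -99, 0], [1, 0, 0, -116, 0], [1, 0, 0, -125, 0]]]'

```text
clock: 30.18
position: [0.3905, -0.274, 0.1645]
tool_rot: [0.001, 0.999, -0.034, 0.002]
wrist_force: [1.2, 0.3, 0.1]
width: 0.0857
```

```bash
python3 -c "
from go import *
s=snap('top','t13');s=snap('scene','s13');
to(.6635,0,.14,104)"
```

```text
t30.3 pos [ 0.3905 -0.2739  0.1635] yaw -3.90 w 85.5 F [-0.2 -0.4 -0.3] v 0.043
shift [ 253.7 -291.9   23.5] spin -107.9
```

View pics/t13.png

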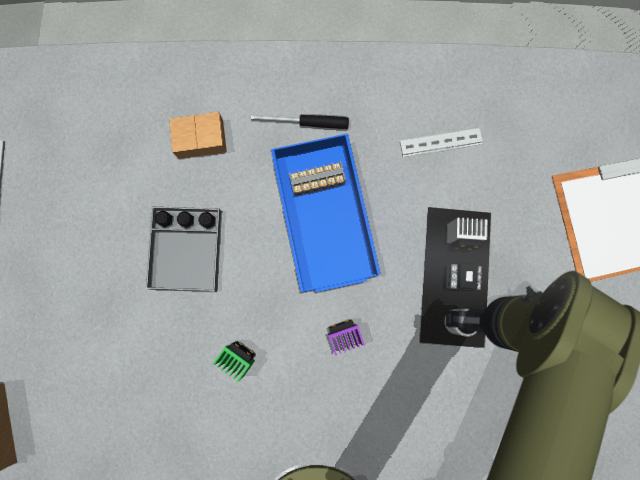

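View pics/s13.png

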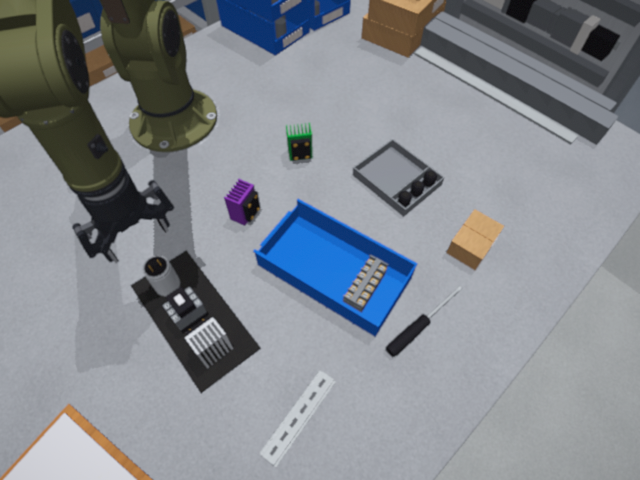

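>>> send_rows --motion '[[[0.5, 10, -12, 0, -3], [0.5, 30, -35, 0, -10], [0.5, 52, -60, 0, -17], [0.5, 74, -85, 0, -24], [0.5, 96, -110, 0, -31], [0.5, 118, -135, 0, -38], [0.5, 140, -161, 0, -45], [0.5, 162, -186, 0, -52]]]'

```text
clock: 30.95
position: [0.5642, -0.0957, 0.16]
tool_rot: [-0.001, 0.911, 0.412, -0.001]
wrist_force: [0.7, -0.0, -0.4]
width: 0.0638
```

```bash
python3 -c "
from go import *
to(.6635,0,.14,104)"
```

```text
t30.9 pos [ 0.5642 -0.0957  0.16  ] yaw 48.62 w 63.8 F [ 0.7 -0.  -0.4] v 0.635
shift [137.4  11.3  19.9] spin -55.4
```

>>> send_rows --motion '[[[0.5, 22, 2, 0, -7], [0.5, 44, 4, 0, -14], [0.5, 66, 6, 3, -21], [0.5, 88, 8, 6, -28], [0.5, 108, 9, 10, -35], [0.5, 124, 10, 14, -42], [0.5, 132, 11, 18, -49], [0.5, 135, 11, 20, -55.4]]]'

```text
clock: 31.62
position: [0.6618, -0.0017, 0.139]
tool_rot: [-0.002, 0.615, 0.789, 0.0]
wrist_force: [-0.9, 0.3, -1.0]
width: 0.0639
```

>>> send_rows --motion '[[[0.5, 0, 0, 0, 0], [0.5, 0, 0, 0, 0], [0.5, 0, 0, 0, 0], [0.5, 0, 0, 0, 0], [0.5, 0, 0, 0, 0], [0.5, 0, 0, 0, 0], [0.5, 0, 0, 0, 0], [0.5, 0, 0, 0, 0]]]'

```text
clock: 32.28
position: [0.6621, -0.0058, 0.1419]
tool_rot: [0.0, 0.619, 0.785, -0.0]
wrist_force: [-1.0, 0.4, 0.1]
width: 0.064
```

```bash
python3 -c "
from go import *
s=snap('scene','s14');crop(s,270,130,450,280,4,'s14c')
to(.6635,0,.026,104)"
```

```text
t32.3 pos [ 0.6621 -0.0058  0.1419] yaw 103.47 w 64.0 F [-0.1  0.2 -0.6] v 0.002
shift [  5.3   2.6 115.9] spin -0.5
```

View pics/s14c.png

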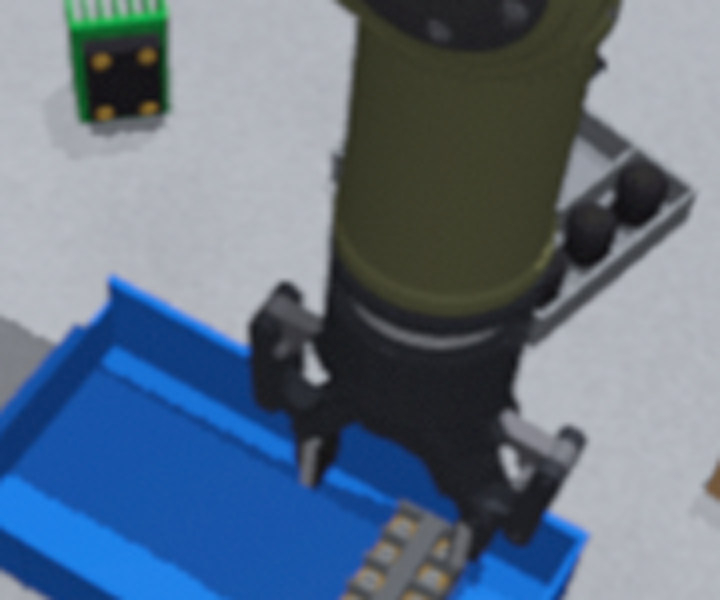

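>>> send_rows --motion '[[[0.5, 2, 1, 8, -0.5], [0.5, 5, 2.6, 22, -0.5], [0.5, 5.3, 2.6, 40, -0.5], [0.5, 5.3, 2.6, 58, -0.5], [0.5, 5.3, 2.6, 76, -0.5], [0.5, 5.3, 2.6, 92, -0.5], [0.5, 5.3, 2.6, 103, -0.5], [0.5, 5.3, 2.6, 108, -0.5]]]'

```text
clock: 33.0
position: [0.6616, 0.0004, 0.0305]
tool_rot: [-0.002, 0.615, 0.788, -0.001]
wrist_force: [0.2, 0.7, 0.8]
width: 0.0639
```

>>> send_rows --motion '[[[0.5, 0, 0, 2, 0], [0.5, 0, 0, 4, 0], [0.5, 0, 0, 6, 0], [0.5, 0, 0, 7, 0], [0.5, 0, 0, 8, 0], [0.5, 0, 0, 8, 0], [0.5, 0, 0, 8, 0], [0.5, 0, 0, 8, 0]]]'

```text
clock: 33.67
position: [0.6636, 0.0001, 0.026]
tool_rot: [0.0, 0.616, 0.788, 0.0]
wrist_force: [0.4, -0.5, 0.6]
width: 0.064
```

```bash
python3 -c "
from go import *
s=snap('scene','s15');crop(s,280,170,460,320,4,'s15c')
to(.6635,0,.026,104)"
```

```text
t33.7 pos [6.636e-01 1.000e-04 2.590e-02] yaw 103.99 w 64.0 F [-0.8  0.1 -0.9] v 0.002
shift [-0.1 -0.1 -0.1] spin -0.0
```

View pics/s15c.png

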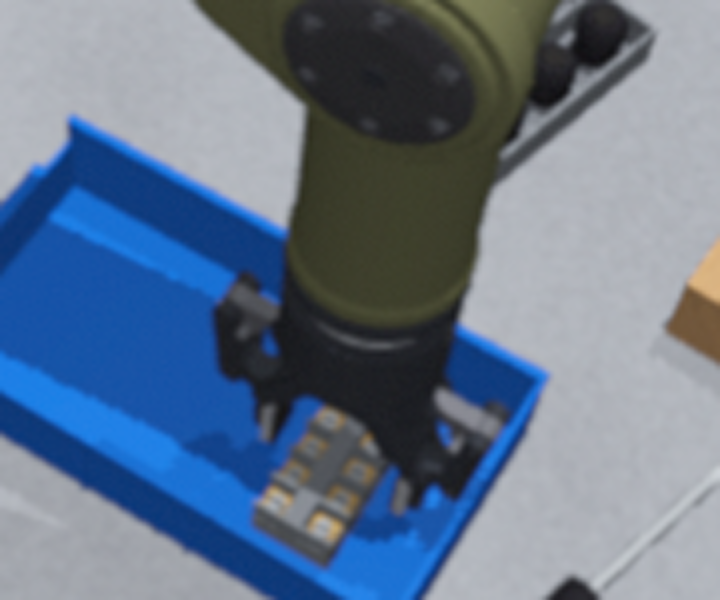

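>>> send_rows --motion '[[[0.35, 0, 0, 0, 0], [0.25, 0, 0, 0, 0], [0.15, 0, 0, 0, 0], [0.05, 0, 0, 0, 0], [-0.05, 0, 0, 0, 0], [-0.15, 0, 0, 0, 0], [-0.3, 0, 0, 0, 0], [-0.6, 0, 0, 0, 0]]]'

```text
clock: 34.38
position: [0.6635, 0.0001, 0.0259]
tool_rot: [0.0, 0.616, 0.788, 0.0]
wrist_force: [1.0, -0.3, 2.4]
width: 0.0394
```

>>> send_rows --motion '[[[-1, 0, 0, 0, 0], [-1, 0, 0, 0, 0], [-1, 0, 0, 0, 0], [-1, 0, 0, 0, 0], [-1, 0, 0, 0, 0], [-1, 0, 0, 0, 0], [-1, 0, 0, 0, 0], [-1, 0, 0, 0, 0]]]'

```text
clock: 35.05
position: [0.6635, 0.0002, 0.0259]
tool_rot: [0.0, 0.616, 0.788, 0.0]
wrist_force: [-0.8, 0.5, 4.4]
width: 0.039
```

>>> send_rows --motion '[[[-1, 0, 0, -3, 0], [-1, 0, 0, -8, 0], [-1, 0, 0, -20, 0], [-1, 0, 0, -38, 0], [-1, 0, 0, -58, 0], [-1, 0, 0, -80, 0], [-1, 0, 0, -102, 0], [-1, 0, 0, -115, 0]]]'

```text
clock: 35.72
position: [0.6645, 0.0005, 0.144]
tool_rot: [0.001, 0.616, 0.788, 0.001]
wrist_force: [0.5, -0.5, -1.2]
width: 0.0391
```

```bash
python3 -c "
from go import *
s=snap('scene','s16');crop(s,270,110,450,260,4,'s16c')
to(.503,.258,.14,88.5)"
```

```text
t35.8 pos [6.657e-01 6.000e-04 1.461e-01] yaw 104.00 w 39.0 F [ 2.2  0.4 -0.2] v 0.067
shift [289.2 -95.6   4.9] spin 15.5
```

View pics/s16c.png

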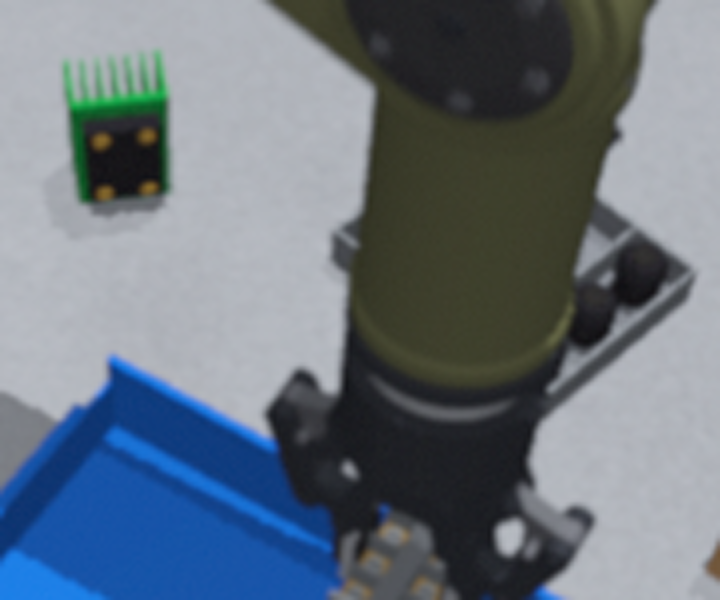

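>>> send_rows --motion '[[[-1, 12, -4, 0, 1], [-1, 36, -12, 0, 3], [-1, 66, -22, 0, 6], [-1, 98, -32, 0, 9], [-1, 130, -43, 0, 12], [-1, 163, -54, 0, 15], [-1, 196, -65, 0, 15.5], [-1, 228, -75, 0, 15.5]]]'

```text
clock: 36.43
position: [0.5337, 0.2044, 0.14]
tool_rot: [-0.0, 0.716, 0.698, -0.001]
wrist_force: [0.9, 0.9, -2.8]
width: 0.0389
```

>>> send_rows --motion '[[[-1, 24, -22, 0, 0], [-1, 44, -34, 0, 0], [-1, 54, -37, 0, 0], [-1, 56, -37, 0, 0], [-1, 56, -37, 0, 0], [-1, 56, -37, 0, 0], [-1, 56, -37, 0, 0], [-1, 56, -37, 0, 0]]]'

```text
clock: 37.1
position: [0.501, 0.2584, 0.1404]
tool_rot: [0.0, 0.717, 0.697, -0.0]
wrist_force: [0.3, -0.1, -2.2]
width: 0.0389
```

```bash
python3 -c "
from go import *
s=snap('scene','s17');crop(s,310,60,490,210,4,'s17c')
s=snap('top','t17');crop(s,110,170,290,320,4,'t17c')
to(.504,.258,.025,88.5)"
```

```text
t37.2 pos [0.5006 0.2591 0.1405] yaw 88.38 w 39.1 F [-0.4  0.6 -2.7] v 0.006
shift [ -0.9   3.4 115.5] spin -0.1
```

View pics/s17c.png

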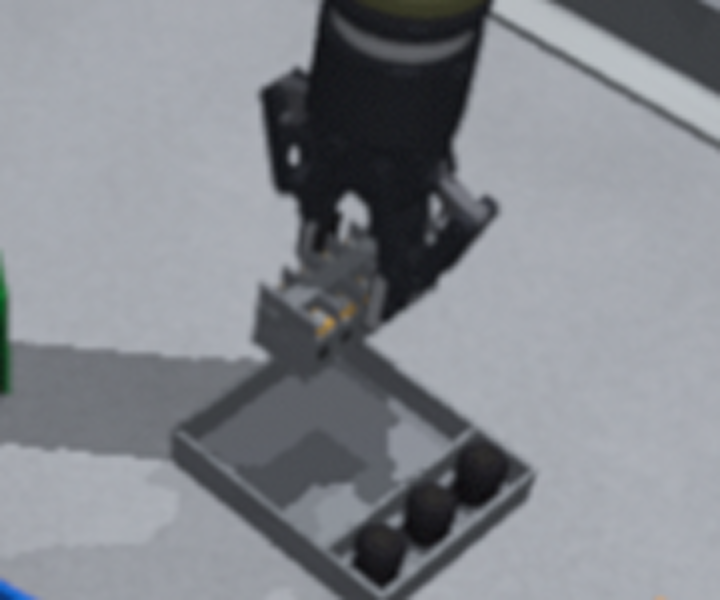

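View pics/t17c.png

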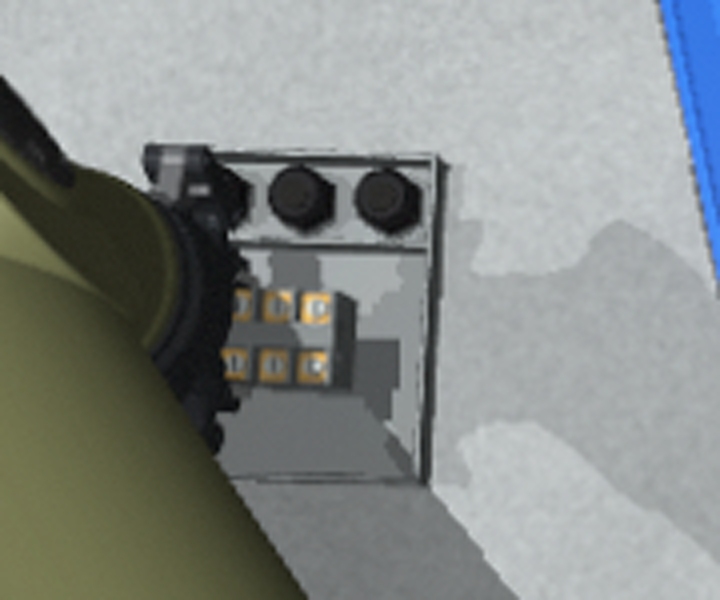

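```bash
python3 - <<'E'
from ov import *
for tag,roi in(('s17',(340,90,460,190)),('t17',(130,190,250,290))):
    s=load(tag); b=box((.5006,.259),.04,.104,.1185,.1625,-1.6)
    draw(s,[(b,(0,0,255))],roi,6,'o_'+tag)
E
```

```text
(no output)
```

View pics/o_s17.png

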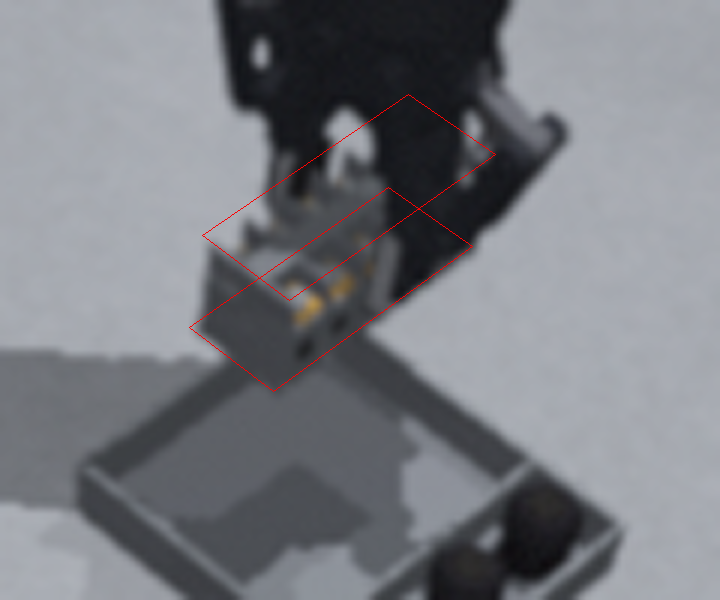

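View pics/o_t17.png

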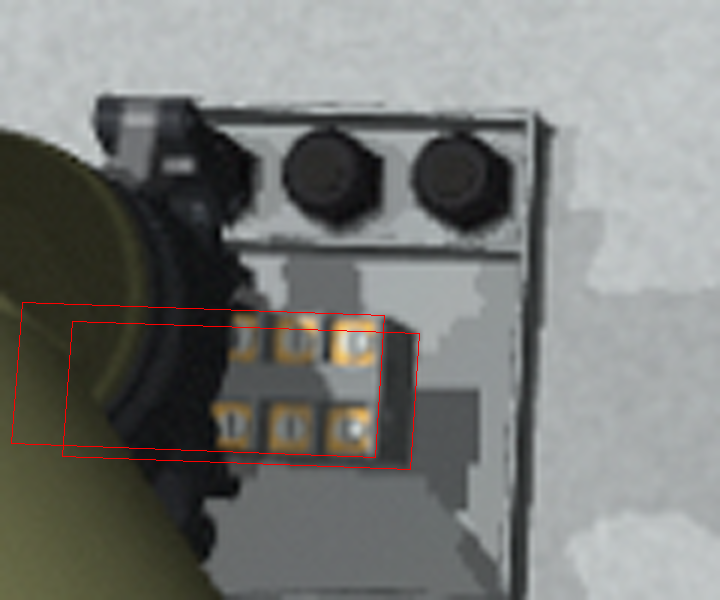

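>>> send_rows --motion '[[[-1, 0, 2, 8, 0], [-1, -1, 3, 20, 0], [-1, -1, 3, 36, 0], [-1, -1, 3, 54, 0], [-1, -1, 3, 72, 0], [-1, -1, 3, 88, 0], [-1, -1, 3, 99, 0], [-1, -1, 3, 105, 0]]]'

```text
clock: 37.87
position: [0.5016, 0.2582, 0.0331]
tool_rot: [-0.001, 0.716, 0.698, -0.002]
wrist_force: [0.0, -0.1, -2.0]
width: 0.0393
```

>>> send_rows --motion '[[[-1, 0, 0, 0, 0], [-1, 0, 0, 0, 0], [-1, 0, 0, 1, 0], [-1, 0, 0, 2, 0], [-1, 0, 0, 3, 0], [-1, 0, 0, 4, 0], [-1, 0, 0, 5, 0], [-1, 0, 0, 5, 0]]]'

```text
clock: 38.53
position: [0.5029, 0.259, 0.0306]
tool_rot: [0.0, 0.716, 0.698, -0.0]
wrist_force: [0.5, -0.5, -3.4]
width: 0.039
```

```bash
python3 -c "
from go import *
to(.504,.258,.025,88.5)"
```

```text
t38.5 pos [0.5029 0.259  0.0306] yaw 88.50 w 39.0 F [ 0.5 -0.5 -3.4] v 0.002
shift [-0.9  1.1  5.6] spin -0.0
```

>>> send_rows --motion '[[[-1, 0, 0, 1, 0], [-1, 0, 0, 2, 0], [-1, 0, 0, 3, 0], [-1, 0, 0, 4, 0], [-1, 0, 0, 4.7, 0], [-1, 0, 0, 5.3, 0], [-1, 0, 0, 5.7, 0], [-1, 0, 0, 6, 0]]]'

```text
clock: 39.2
position: [0.5029, 0.2591, 0.0249]
tool_rot: [0.0, 0.716, 0.698, -0.0]
wrist_force: [-2.1, -0.4, 3.2]
width: 0.0392
```

```bash
python3 -c "
from go import *
to(.504,.258,.025,88.5)"
```

```text
t39.2 pos [0.5029 0.2591 0.0249] yaw 88.50 w 39.2 F [-2.1 -0.4  3.2] v 0.003
shift [-1.   1.1 -0.1] spin -0.0
```

Contact at the expected height. Releasing to about 62 mm only, because of the compartment walls.

>>> send_rows --motion '[[[-0.05, 0, 0, 0, 0], [0, 0, 0, 0, 0], [0.05, 0, 0, 0, 0], [0.15, 0, 0, 0, 0], [0.25, 0, 0, 0, 0], [0.35, 0, 0, 0, 0], [0.4, 0, 0, 0, 0], [0.4, 0, 0, 0, 0]]]'

```text
clock: 39.87
position: [0.503, 0.2591, 0.0247]
tool_rot: [0.0, 0.716, 0.698, -0.0]
wrist_force: [0.0, -0.1, -0.1]
width: 0.0595
```

>>> send_rows --motion '[[[0.4, 0, 0, -4, 0], [0.4, 0, 0, -15, 0], [0.4, 0, 0, -32, 0], [0.4, 0, 0, -52, 0], [0.4, 0, 0, -74, 0], [0.4, 0, 0, -98, 0], [0.4, 0, 0, -120, 0], [0.4, 0, 0, -135, 0]]]'

```text
clock: 40.53
position: [0.5037, 0.26, 0.1631]
tool_rot: [0.001, 0.716, 0.698, 0.002]
wrist_force: [-0.4, -0.3, 0.3]
width: 0.0599
```

```bash
python3 -c "
from go import *
s=snap('scene','s18');crop(s,310,100,490,250,4,'s18c')
to(.3895,-.2733,.165,-3.9)"
```

```text
t40.6 pos [0.505  0.2607 0.1655] yaw 88.52 w 60.0 F [1.6 0.5 1.4] v 0.074
shift [-536.8 -101.7   -1.5] spin 92.4
```

View pics/s18c.png

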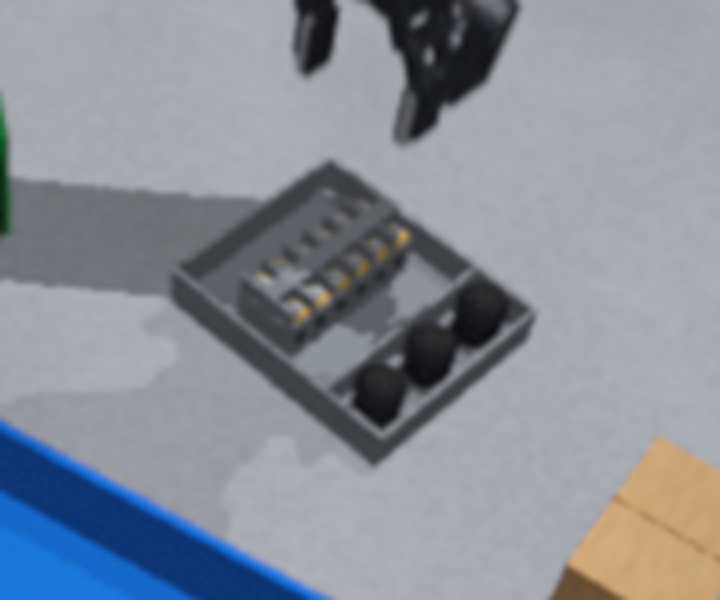

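>>> send_rows --motion '[[[0.7, -14, 0, 0, 4], [1, -44, -2, 0, 11], [1, -80, -5, 0, 18], [1, -118, -8, 0, 25], [1, -156, -11, 0, 32], [1, -194, -14, 0, 39], [1, -232, -17, 0, 46], [1, -270, -20, 0, 53]]]'

```text
clock: 41.25
position: [0.4754, -0.0119, 0.1604]
tool_rot: [0.0, 0.953, 0.302, 0.001]
wrist_force: [0.6, -1.2, 0.2]
width: 0.0856
```

```bash
python3 -c "
from go import *
to(.3895,-.2733,.165,-3.9)"
```

```text
t41.2 pos [ 0.4754 -0.0119  0.1604] yaw 35.18 w 85.6 F [ 0.6 -1.2  0.2] v 0.504
shift [-220.9  164.2   -4.5] spin 39.1
```

>>> send_rows --motion '[[[1, -30, 23, 0, 6], [1, -61, 46, 0, 13], [1, -92, 69, 0, 20], [1, -123, 92, 0, 27], [1, -154, 115, 0, 34], [1, -184, 137, 0, 39], [1, -206, 153, 0, 39], [1, -218, 163, 0, 39]]]'

```text
clock: 41.92
position: [0.3911, -0.2732, 0.1602]
tool_rot: [0.001, 0.999, -0.033, 0.0]
wrist_force: [0.2, -0.0, 0.2]
width: 0.0855
```

>>> send_rows --motion '[[[1, 0, 0, 0, 0], [1, 0, 0, 0, 0], [1, 0, 0, 0, 0], [1, 0, 0, 0, 0], [1, 0, 0, 0, 0], [1, 0, 0, 0, 0], [1, 0, 0, 0, 0], [1, 0, 0, 0, 0]]]'

```text
clock: 42.58
position: [0.3932, -0.2692, 0.1597]
tool_rot: [0.0, 1.0, -0.03, 0.0]
wrist_force: [-0.1, -0.1, -0.4]
width: 0.0857
```

```bash
python3 -c "
from go import *
to(.3895,-.2733,.037,-3.9)"
```

```text
t42.6 pos [ 0.3932 -0.2692  0.1597] yaw -3.47 w 85.7 F [-0.1 -0.1 -0.4] v 0.003
shift [ -3.5   4.3 122.7] spin 0.4
```

>>> send_rows --motion '[[[1, -2, 3, 4, 0.4], [1, -3.5, 4.3, 14, 0.4], [1, -3.5, 4.3, 32, 0.4], [1, -3.5, 4.3, 52, 0.4], [1, -3.5, 4.3, 74, 0.4], [1, -3.5, 4.3, 96, 0.4], [1, -3.5, 4.3, 113, 0.4], [1, -3.5, 4.3, 122, 0.4]]]'

```text
clock: 43.25
position: [0.3872, -0.2727, 0.0347]
tool_rot: [-0.001, 0.999, -0.034, -0.002]
wrist_force: [-0.2, -0.7, 0.0]
width: 0.0855
```

>>> send_rows --motion '[[[1, 0, 0, 0, 0], [1, 0, 0, 0, 0], [1, 0, 0, 0, 0], [0.8, 0, 0, 0, 0], [0.6, 0, 0, 0, 0], [0.5, 0, 0, 0, 0], [0.4, 0, 0, 0, 0], [0.3, 0, 0, 0, 0]]]'

```text
clock: 43.92
position: [0.3894, -0.2738, 0.038]
tool_rot: [0.0, 0.999, -0.034, 0.0]
wrist_force: [-0.5, -0.2, 0.3]
width: 0.0556
```

```bash
python3 -c "
from go import *
to(.3895,-.2733,.037,-3.9)"
```

```text
t43.9 pos [ 0.3894 -0.2738  0.038 ] yaw -3.90 w 55.6 F [-0.5 -0.2  0.3] v 0.002
shift [ 0.  -0.5  1. ] spin -0.0
```

>>> send_rows --motion '[[[0.3, 0, -0.5, 0.5, 0], [0.3, 0, -0.5, 1, 0], [0.2, 0, -0.5, 1, 0], [0.1, 0, -0.5, 1, 0], [0, 0, -0.5, 1, 0], [-0.3, 0, -0.5, 1, 0], [-0.7, 0, -0.5, 1, 0], [-1, 0, -0.5, 1, 0]]]'

```text
clock: 44.58
position: [0.3894, -0.2733, 0.0369]
tool_rot: [0.0, 0.999, -0.034, 0.0]
wrist_force: [-1.0, 0.4, 3.0]
width: 0.049
```

>>> send_rows --motion '[[[-1, 0, 0, 0, 0], [-1, 0, 0, 0, 0], [-1, 0, 0, 0, 0], [-1, 0, 0, 0, 0], [-1, 0, 0, 0, 0], [-1, 0, 0, 0, 0], [-1, 0, 0, 0, 0], [-1, 0, 0, 0, 0]]]'

```text
clock: 45.25
position: [0.3894, -0.2733, 0.0369]
tool_rot: [0.0, 0.999, -0.034, 0.0]
wrist_force: [-1.8, -0.4, 4.9]
width: 0.0486
```

>>> send_rows --motion '[[[-1, 0, 0, -3, 0], [-1, 0, 0, -10, 0], [-1, 0, 0, -25, 0], [-1, 0, 0, -45, 0], [-1, 0, 0, -67, 0], [-1, 0, 0, -90, 0], [-1, 0, 0, -112, 0], [-1, 0, 0, -125, 0]]]'

```text
clock: 45.92
position: [0.3899, -0.2732, 0.1639]
tool_rot: [0.001, 0.999, -0.034, 0.001]
wrist_force: [0.0, -0.2, -3.1]
width: 0.049
```

```bash
python3 -c "
from go import *
to(.6128,-.0105,.16,12.5)"
```

```text
t45.9 pos [ 0.3899 -0.2732  0.1639] yaw -3.89 w 49.0 F [ 0.  -0.2 -3.1] v 0.304
shift [ 204.5 -277.2    4. ] spin -16.4
```

>>> send_rows --motion '[[[-1, 9, -12, 0, 0], [-1, 28, -38, 0, -3], [-1, 51, -69, 0, -7], [-1, 74, -100, 0, -11], [-1, 97, -132, 0, -16.4], [-1, 121, -164, 0, -16.4], [-1, 145, -196, 0, -16.4], [-1, 168, -228, 0, -16.4]]]'

```text
clock: 46.58
position: [0.5729, -0.0555, 0.1613]
tool_rot: [-0.0, 0.994, 0.109, -0.0]
wrist_force: [0.5, -1.1, -2.3]
width: 0.0488
```

>>> send_rows --motion '[[[-1, 31, -23, 0, 0], [-1, 44, -34, 0, 0], [-1, 49, -36, 0, 0], [-1, 49, -36, 0, 0], [-1, 49, -36, 0, 0], [-1, 49, -36, 0, 0], [-1, 49, -36, 0, 0], [-1, 49, -36, 0, 0]]]'

```text
clock: 47.25
position: [0.612, -0.0131, 0.1618]
tool_rot: [0.0, 0.994, 0.108, -0.0]
wrist_force: [-0.6, 0.1, -3.1]
width: 0.0488
```

```bash
python3 -c "
from go import *
s=snap('scene','s19');crop(s,230,100,410,250,4,'s19c')
to(.6128,-.0105,.038,12.5)"
```

```text
t47.3 pos [ 0.6121 -0.0127  0.1619] yaw 12.39 w 48.8 F [ 0.5 -0.2 -2.3] v 0.006
shift [  1.1  -2.1 123.9] spin -0.1
```

View pics/s19c.png

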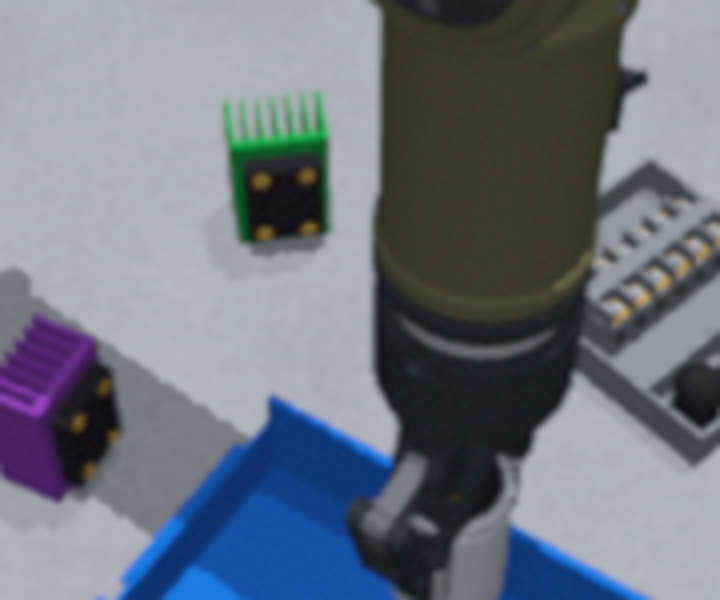

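Upright. Lowering into the bin.

>>> send_rows --motion '[[[-1, 0.5, -1, 8, -0.1], [-1, 1, -2, 20, -0.1], [-1, 1, -2, 37, -0.1], [-1, 1, -2, 56, -0.1], [-1, 1, -2, 76, -0.1], [-1, 1, -2, 94, -0.1], [-1, 1, -2, 107, -0.1], [-1, 1, -2, 113, -0.1]]]'

```text
clock: 47.97
position: [0.611, -0.0092, 0.0454]
tool_rot: [-0.0, 0.994, 0.11, -0.002]
wrist_force: [-0.6, 0.2, -2.7]
width: 0.049
```

>>> send_rows --motion '[[[-1, 0, 0, 0, 0], [-1, 0, 0, 0, 0], [-1, 0, 0, 1, 0], [-1, 0, 0, 2, 0], [-1, 0, 0, 3, 0], [-1, 0, 0, 4, 0], [-1, 0, 0, 5, 0], [-1, 0, 0, 5, 0]]]'

```text
clock: 48.63
position: [0.613, -0.0093, 0.0436]
tool_rot: [0.0, 0.994, 0.11, -0.0]
wrist_force: [0.0, 0.3, -2.9]
width: 0.049
```

```bash
python3 -c "
from go import *
to(.6128,-.0105,.038,12.5)"
```

```text
t48.6 pos [ 0.613  -0.0093  0.0436] yaw 12.59 w 49.0 F [ 0.   0.3 -2.9] v 0.004
shift [-0.4  1.2  5.6] spin 0.1
```

>>> send_rows --motion '[[[-1, 0, 0.5, 1, 0], [-1, 0, 1, 2, 0], [-1, 0, 1, 3, 0], [-1, 0, 1, 4, 0], [-1, 0, 1, 4.7, 0], [-1, 0, 1, 5.3, 0], [-1, 0, 1, 5.7, 0], [-1, 0, 1, 6, 0]]]'

```text
clock: 49.3
position: [0.6132, -0.0102, 0.038]
tool_rot: [0.0, 0.994, 0.11, -0.0]
wrist_force: [-2.2, -0.6, 1.3]
width: 0.049
```

```bash
python3 -c "
from go import *
to(.6128,-.0105,.038,12.5)"
```

```text
t49.3 pos [ 0.6132 -0.0102  0.038 ] yaw 12.59 w 49.0 F [-2.2 -0.6  1.3] v 0.003
shift [-0.5  0.2 -0. ] spin 0.1
```

>>> send_rows --motion '[[[0.15, 0, 0, 0, 0], [0.2, 0, 0, 0, 0], [0.25, 0, 0, 0, 0], [0.4, 0, 0, 0, 0], [0.6, 0, 0, 0, 0], [0.8, 0, 0, 0, 0], [0.9, 0, 0, 0, 0], [0.9, 0, 0, 0, 0]]]'

```text
clock: 49.97
position: [0.6133, -0.0102, 0.0377]
tool_rot: [0.0, 0.994, 0.11, 0.0]
wrist_force: [0.4, -0.2, 0.2]
width: 0.0815
```

>>> send_rows --motion '[[[0.9, 0, 0, -5, 0], [0.9, 0, 0, -18, 0], [0.9, 0, 0, -35, 0], [0.9, 0, 0, -55, 0], [0.9, 0, 0, -77, 0], [0.9, 0, 0, -99, 0], [0.9, 0, 0, -116, 0], [0.9, 0, 0, -125, 0]]]'

```text
clock: 50.63
position: [0.6148, -0.0099, 0.1668]
tool_rot: [0.001, 0.994, 0.11, 0.003]
wrist_force: [0.3, -1.3, 1.0]
width: 0.0808
```

```bash
python3 -c "
from go import *
to(.472,-.2794,.16,-4)"
```

```text
t50.6 pos [ 0.6148 -0.0099  0.1668] yaw 12.61 w 80.8 F [ 0.3 -1.3  1. ] v 0.170
shift [-198.2  231.8    6.2] spin 16.6
```

>>> send_rows --motion '[[[1, -10, 12, 0, 0], [1, -33, 38, 0, 4], [1, -58, 68, 0, 9], [1, -83, 98, 0, 14], [1, -108, 128, 0, 16.6], [1, -134, 158, 0, 16.6], [1, -160, 188, 0, 16.6], [1, -184, 216, 2, 16.6]]]'

```text
clock: 51.3
position: [0.4795, -0.2632, 0.1616]
tool_rot: [0.001, 0.999, -0.035, 0.0]
wrist_force: [1.0, -0.7, 0.1]
width: 0.0856
```

>>> send_rows --motion '[[[1, -9, 18, 0, 0], [1, -9, 18, 0, 0], [1, -9, 18, 0, 0], [1, -9, 18, 0, 0], [1, -9, 18, 0, 0], [1, -9, 18, 0, 0], [1, -9, 18, 0, 0], [1, -9, 18, 0, 0]]]'

```text
clock: 51.97
position: [0.471, -0.2776, 0.1607]
tool_rot: [-0.0, 0.999, -0.034, 0.0]
wrist_force: [0.4, 0.0, 0.3]
width: 0.0858
```

```bash
python3 - <<'E'
from go import *
s=snap('top','t20'); a=load('t9')
crop(a,285,155,365,255,3.5,'a');crop(s,285,155,365,255,3.5,'b')
A=cv2.imread('pics/a.png');B=cv2.imread('pics/b.png');cv2.imwrite('pics/ab20.png',np.hstack([A,B]))
# shift of can between images via phase correlation on patch
g=lambda i:cv2.cvtColor(i['img'][182:226,300:346],cv2.COLOR_RGB2GRAY).astype(np.float32)
for i in(a,s):
    h=cv2.cvtColor(i['img'],cv2.COLOR_RGB2HSV)[182:226,300:346]; m=((h[:,:,1]<70)&(h[:,:,2]>150)).astype(np.uint8)
    M=cv2.moments(m,True);print(M['m00'],M['m10']/M['m00'],M['m01']/M['m00'])
to(.472,-.2794,.029,-4)
E
```

```text
227.0 20.026431718061673 15.321585903083701
166.0 23.50602409638554 19.44578313253012
t52.0 pos [ 0.4709 -0.2779  0.1607] yaw -3.94 w 85.6 F [-0.   0.1  1.2] v 0.004
shift [  1.2   1.5 131.7] spin 0.1
```

View pics/ab20.png

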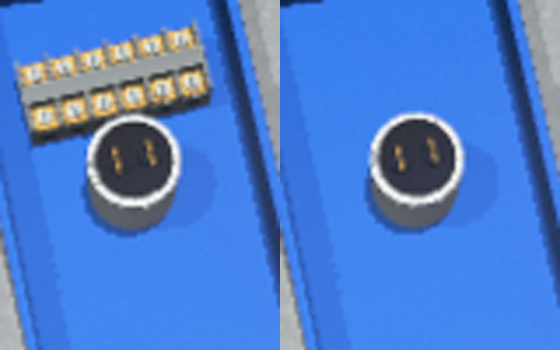

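Can ring centre is (134,161) before and (136,160) now in the 3.5× crop, about 1 mm apart. Next, the contactor.

>>> send_rows --motion '[[[1, 1, 1, 4, 0], [1, 1.2, 1.5, 15, 0], [1, 1.2, 1.5, 33, 0], [1, 1.2, 1.5, 54, 0], [1, 1.2, 1.5, 77, 0], [1, 1.2, 1.5, 99, 0], [1, 1.2, 1.5, 117, 0], [1, 1.2, 1.5, 127, 0]]]'

```text
clock: 52.68
position: [0.4697, -0.279, 0.0303]
tool_rot: [-0.001, 0.999, -0.035, -0.002]
wrist_force: [0.1, -0.1, 0.1]
width: 0.0852
```

>>> send_rows --motion '[[[1, 0, 0, 2, 0], [1, 0, 0, 4, 0], [1, 0, 0, 4.5, 0], [0.9, 0, 0, 4.5, 0], [0.8, 0, 0, 4.5, 0], [0.7, 0, 0, 4.5, 0], [0.6, 0, 0, 4.5, 0], [0.5, 0, 0, 4.5, 0]]]'

```text
clock: 53.35
position: [0.4719, -0.2802, 0.0296]
tool_rot: [0.0, 0.999, -0.035, 0.0]
wrist_force: [-0.2, -0.6, -0.5]
width: 0.0646
```

```bash
python3 -c "
from go import *
to(.472,-.2794,.029,-4)"
```

```text
t53.4 pos [ 0.4719 -0.2802  0.0296] yaw -4.01 w 64.6 F [-0.2 -0.6 -0.5] v 0.003
shift [ 0.1 -0.8  0.6] spin -0.0
```

>>> send_rows --motion '[[[0.5, 0, -0.8, 0.3, 0], [0.5, 0, -0.8, 0.6, 0], [0.4, 0, -0.8, 0.6, 0], [0.3, 0, -0.8, 0.6, 0], [0.2, 0, -0.8, 0.6, 0], [0, 0, -0.8, 0.6, 0], [-0.5, 0, -0.8, 0.6, 0], [-1, 0, -0.8, 0.6, 0]]]'

```text
clock: 54.02
position: [0.4719, -0.2794, 0.0288]
tool_rot: [0.0, 0.999, -0.035, 0.0]
wrist_force: [-0.6, -0.4, 2.2]
width: 0.0575
```

>>> send_rows --motion '[[[-1, 0, 0, 0, 0], [-1, 0, 0, 0, 0], [-1, 0, 0, 0, 0], [-1, 0, 0, 0, 0], [-1, 0, 0, 0, 0], [-1, 0, 0, 0, 0], [-1, 0, 0, 0, 0], [-1, 0, 0, 0, 0]]]'

```text
clock: 54.68
position: [0.4719, -0.2794, 0.0288]
tool_rot: [0.0, 0.999, -0.035, 0.0]
wrist_force: [-0.1, -0.1, 4.6]
width: 0.0575
```

>>> send_rows --motion '[[[-1, 0, 0, -3, 0], [-1, 0, 0, -10, 0], [-1, 0, 0, -25, 0], [-1, 0, 0, -45, 0], [-1, 0, 0, -67, 0], [-1, 0, 0, -90, 0], [-1, 0, 0, -112, 0], [-1, 0, 0, -125, 0]]]'

```text
clock: 55.35
position: [0.472, -0.2792, 0.1557]
tool_rot: [0.0, 0.999, -0.035, 0.001]
wrist_force: [-0.1, -0.4, -3.3]
width: 0.0576
```

```bash
python3 -c "
from go import *
to(.5567,-.0280,.15,12.5)"
```

```text
t55.4 pos [ 0.472  -0.2792  0.1557] yaw -3.99 w 57.6 F [-0.1 -0.4 -3.3] v 0.280
shift [  67.  -256.5    5.6] spin -16.5
```

>>> send_rows --motion '[[[-1, 3, -12, 0, 0], [-1, 10, -38, 0, -3], [-1, 18, -70, 0, -7], [-1, 26, -102, 0, -12], [-1, 35, -136, 0, -16.5], [-1, 44, -170, 0, -16.5], [-1, 53, -205, 0, -16.5], [-1, 62, -238, 0, -16.5]]]'

```text
clock: 56.02
position: [0.549, -0.0427, 0.1519]
tool_rot: [-0.001, 0.994, 0.109, -0.001]
wrist_force: [1.0, 0.2, -3.0]
width: 0.0572
```

>>> send_rows --motion '[[[-1, 8, -15, 0, 0], [-1, 10, -18, 0, 0], [-1, 10, -18, 0, 0], [-1, 10, -18, 0, 0], [-1, 10, -18, 0, 0], [-1, 10, -18, 0, 0], [-1, 10, -18, 0, 0], [-1, 10, -18, 0, 0]]]'

```text
clock: 56.68
position: [0.5559, -0.0274, 0.1536]
tool_rot: [0.0, 0.994, 0.108, -0.0]
wrist_force: [0.2, 0.6, -4.3]
width: 0.058
```

```bash
python3 -c "
from go import *
to(.5567,-.0277,.030,12.5)"
```

```text
t56.7 pos [ 0.5559 -0.0274  0.1536] yaw 12.39 w 58.0 F [ 0.2  0.6 -4.3] v 0.006
shift [  0.7   0.4 123.6] spin -0.1
```

>>> send_rows --motion '[[[-1, 0.5, 1, 8, -0.1], [-1, 0.7, 1, 20, -0.1], [-1, 0.7, 1, 37, -0.1], [-1, 0.7, 1, 56, -0.1], [-1, 0.7, 1, 76, -0.1], [-1, 0.7, 1, 94, -0.1], [-1, 0.7, 1, 107, -0.1], [-1, 0.7, 1, 113, -0.1]]]'

```text
clock: 57.35
position: [0.555, -0.0272, 0.0376]
tool_rot: [-0.001, 0.994, 0.11, -0.002]
wrist_force: [-0.2, 0.5, -2.9]
width: 0.0574
```

>>> send_rows --motion '[[[-1, 0, 0, 0, 0], [-1, 0, 0, 0, 0], [-1, 0, 0, 1, 0], [-1, 0, 0, 2, 0], [-1, 0, 0, 3, 0], [-1, 0, 0, 4, 0], [-1, 0, 0, 5, 0], [-1, 0, 0, 5, 0]]]'

```text
clock: 58.02
position: [0.5569, -0.0273, 0.0355]
tool_rot: [0.0, 0.994, 0.11, -0.0]
wrist_force: [0.7, 0.2, -2.9]
width: 0.0572
```

```bash
python3 -c "
from go import *
s=snap('scene','s21');crop(s,250,150,430,300,4,'s21c')
to(.5567,-.0277,.030,12.5)"
```

```text
t58.1 pos [ 0.5569 -0.0272  0.0356] yaw 12.60 w 56.9 F [-0.6 -0.1 -2.9] v 0.002
shift [-0.3  0.4  5.6] spin 0.1
```

View pics/s21c.png

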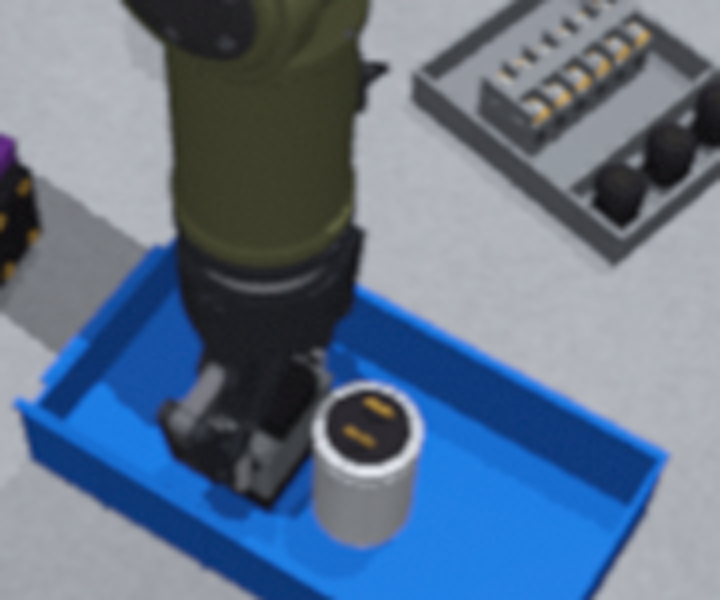

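>>> send_rows --motion '[[[-1, 0, 0.4, 1, 0], [-1, 0, 0.4, 2, 0], [-1, 0, 0.4, 3, 0], [-1, 0, 0.4, 4, 0], [-1, 0, 0.4, 4.7, 0], [-1, 0, 0.4, 5.3, 0], [-1, 0, 0.4, 5.7, 0], [-1, 0, 0.4, 6, 0]]]'

```text
clock: 58.73
position: [0.557, -0.0276, 0.0298]
tool_rot: [0.0, 0.994, 0.11, -0.0]
wrist_force: [-2.5, -0.7, 1.7]
width: 0.057
```

```bash
python3 -c "
from go import *
to(.5567,-.0277,.030,12.5)"
```

```text
t58.7 pos [ 0.557  -0.0276  0.0298] yaw 12.60 w 57.0 F [-2.5 -0.7  1.7] v 0.003
shift [-0.3  0.  -0.2] spin 0.1
```

>>> send_rows --motion '[[[0.35, 0, 0, 0, 0], [0.4, 0, 0, 0, 0], [0.45, 0, 0, 0, 0], [0.5, 0, 0, 0, 0], [0.6, 0, 0, 0, 0], [0.8, 0, 0, 0, 0], [0.9, 0, 0, 0, 0], [0.9, 0, 0, 0, 0]]]'

```text
clock: 59.4
position: [0.5571, -0.0276, 0.0296]
tool_rot: [0.0, 0.994, 0.11, 0.0]
wrist_force: [-0.0, -0.4, 0.2]
width: 0.0808
```

>>> send_rows --motion '[[[0.9, 0, 0, -5, 0], [0.9, 0, 0, -18, 0], [0.9, 0, 0, -35, 0], [0.9, 0, 0, -55, 0], [0.9, 0, 0, -77, 0], [0.9, 0, 0, -99, 0], [0.9, 0, 0, -116, 0], [0.9, 0, 0, -130, 0]]]'

```text
clock: 60.07
position: [0.5579, -0.0274, 0.1628]
tool_rot: [0.0, 0.994, 0.11, 0.002]
wrist_force: [-0.8, 0.2, -0.2]
width: 0.081
```

```bash
python3 -c "
from go import *
to(.5566,-.2859,.165,-4)"
```

```text
t60.1 pos [ 0.5579 -0.0274  0.1628] yaw 12.61 w 81.0 F [-0.8  0.2 -0.2] v 0.309
shift [-57.7 252.   -2.1] spin 16.6
```

>>> send_rows --motion '[[[1, -3, 12, 0, 0], [1, -9, 40, 0, 4], [1, -16, 72, 0, 9], [1, -24, 106, 0, 14], [1, -32, 140, 0, 16.6], [1, -40, 174, 0, 16.6], [1, -48, 208, 0, 16.6], [1, -54, 238, 0, 16.6]]]'

```text
clock: 60.73
position: [0.5547, -0.2756, 0.1592]
tool_rot: [0.001, 0.999, -0.036, -0.001]
wrist_force: [-0.7, 0.1, 0.5]
width: 0.0854
```

>>> send_rows --motion '[[[1, 0, 12, 0, 0], [1, 0, 14, 0, 0], [1, 0, 14, 0, 0], [1, 0, 14, 0, 0], [1, 0, 14, 0, 0], [1, 0, 14, 0, 0], [1, 0, 14, 0, 0], [1, 0, 14, 0, 0]]]'

```text
clock: 61.4
position: [0.5556, -0.2847, 0.1598]
tool_rot: [0.0, 0.999, -0.034, 0.0]
wrist_force: [-0.2, -0.7, 0.8]
width: 0.0857
```

```bash
python3 - <<'E'
from go import *
s=snap('top','t22'); a=load('t5')
crop(a,285,155,365,255,3.5,'a');crop(s,285,155,365,255,3.5,'b')
A=cv2.imread('pics/a.png');B=cv2.imread('pics/b.png');cv2.imwrite('pics/ab22.png',np.hstack([A,B]))
to(.5566,-.2859,.0431,-4)
E
```

```text
t61.5 pos [ 0.5555 -0.285   0.1598] yaw -3.94 w 85.5 F [-0.7 -0.6 -0.8] v 0.005
shift [  1.2   0.8 116.7] spin 0.1
```

View pics/ab22.png

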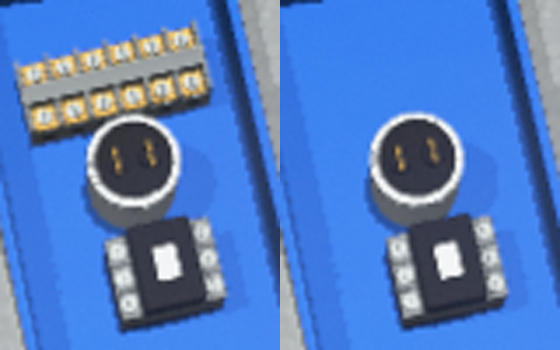

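>>> send_rows --motion '[[[1, 1, 0, 4, 0], [1, 1.2, 0, 14, 0], [1, 1.2, 0, 31, 0], [1, 1.2, 0, 50, 0], [1, 1.2, 0, 71, 0], [1, 1.2, 0, 91, 0], [1, 1.2, 0, 106, 0], [1, 1.2, 0, 116, 0]]]'

```text
clock: 62.12
position: [0.5549, -0.285, 0.0405]
tool_rot: [-0.001, 0.999, -0.035, -0.002]
wrist_force: [-0.4, 0.6, -0.3]
width: 0.0857
```

>>> send_rows --motion '[[[1, 0, 0, 0, 0], [1, 0, 0, 0, 0], [1, 0, 0, 0, 0], [0.9, 0, 0, 0, 0], [0.8, 0, 0, 0, 0], [0.7, 0, 0, 0, 0], [0.6, 0, 0, 0, 0], [0.5, 0, 0, 0, 0]]]'

```text
clock: 62.78
position: [0.5566, -0.2858, 0.044]
tool_rot: [0.0, 0.999, -0.035, 0.0]
wrist_force: [-0.3, 0.2, 0.8]
width: 0.0641
```

```bash
python3 -c "
from go import *
to(.5566,-.2859,.0431,-4)"
```

```text
t62.8 pos [ 0.5566 -0.2858  0.044 ] yaw -4.01 w 64.1 F [-0.3  0.2  0.8] v 0.004
shift [0.  0.1 0.9] spin -0.0
```

>>> send_rows --motion '[[[0.5, 0, 0, 0.5, 0], [0.5, 0, 0, 0.9, 0], [0.4, 0, 0, 0.9, 0], [0.3, 0, 0, 0.9, 0], [0.2, 0, 0, 0.9, 0], [0, 0, 0, 0.9, 0], [-0.5, 0, 0, 0.9, 0], [-1, 0, 0, 0.9, 0]]]'

```text
clock: 63.45
position: [0.5566, -0.2859, 0.0429]
tool_rot: [0.0, 0.999, -0.035, 0.0]
wrist_force: [-0.7, -0.5, 1.3]
width: 0.0554
```

>>> send_rows --motion '[[[-1, 0, 0, 0, 0], [-1, 0, 0, 0, 0], [-1, 0, 0, 0, 0], [-1, 0, 0, 0, 0], [-1, 0, 0, 0, 0], [-1, 0, 0, 0, 0], [-1, 0, 0, 0, 0], [-1, 0, 0, 0, 0]]]'

```text
clock: 64.12
position: [0.5565, -0.2859, 0.0428]
tool_rot: [0.0, 0.999, -0.035, 0.0]
wrist_force: [-0.4, -1.4, 3.1]
width: 0.0549
```

>>> send_rows --motion '[[[-1, 0, 0, -3, 0], [-1, 0, 0, -10, 0], [-1, 0, 0, -25, 0], [-1, 0, 0, -45, 0], [-1, 0, 0, -67, 0], [-1, 0, 0, -90, 0], [-1, 0, 0, -112, 0], [-1, 0, 0, -125, 0]]]'

```text
clock: 64.78
position: [0.5571, -0.2856, 0.1701]
tool_rot: [0.0, 0.999, -0.035, 0.001]
wrist_force: [0.2, 0.6, -3.3]
width: 0.0551
```

```bash
python3 -c "
from go import *
to(.4996,-.029,.16,13)"
```

```text
t64.8 pos [ 0.5571 -0.2856  0.1701] yaw -3.98 w 55.1 F [ 0.2  0.6 -3.3] v 0.258
shift [ -75.2 -252.     9.7] spin -17.0
```

>>> send_rows --motion '[[[-1, -3, -12, 0, 0], [-1, -11, -38, 0, -3], [-1, -20, -70, 0, -7], [-1, -30, -102, 0, -12], [-1, -40, -136, 0, -17], [-1, -50, -170, 0, -17], [-1, -60, -205, 0, -17], [-1, -69, -236, 0, -17]]]'

```text
clock: 65.45
position: [0.5016, -0.042, 0.1658]
tool_rot: [-0.001, 0.993, 0.114, -0.002]
wrist_force: [0.3, 0.5, -4.3]
width: 0.0556
```

>>> send_rows --motion '[[[-1, 0, -14, 0, 0], [-1, -1, -17, 0, 0], [-1, -1, -17, 0, 0], [-1, -1, -17, 0, 0], [-1, -1, -17, 0, 0], [-1, -1, -17, 0, 0], [-1, -1, -17, 0, 0], [-1, -1, -17, 0, 0]]]'

```text
clock: 66.12
position: [0.4994, -0.0299, 0.1675]
tool_rot: [-0.0, 0.994, 0.112, -0.0]
wrist_force: [0.0, -0.4, -3.1]
width: 0.0554
```

```bash
python3 -c "
from go import *
to(.4996,-.029,.044,13)"
```

```text
t66.1 pos [ 0.4994 -0.0299  0.1675] yaw 12.91 w 55.4 F [ 0.  -0.4 -3.1] v 0.004
shift [  0.4  -0.8 123.5] spin -0.1
```

>>> send_rows --motion '[[[-1, 0, 0, 8, -0.1], [-1, 0, 0, 20, -0.1], [-1, 0, 0, 37, -0.1], [-1, 0, 0, 56, -0.1], [-1, 0, 0, 76, -0.1], [-1, 0, 0, 94, -0.1], [-1, 0, 0, 107, -0.1], [-1, 0, 0, 113, -0.1]]]'

```text
clock: 66.78
position: [0.497, -0.0289, 0.0515]
tool_rot: [-0.001, 0.993, 0.114, -0.002]
wrist_force: [-0.8, 0.2, -3.5]
width: 0.0553
```

>>> send_rows --motion '[[[-1, 0, 0, 0, 0], [-1, 0, 0, 0, 0], [-1, 0, 0, 1, 0], [-1, 0, 0, 2, 0], [-1, 0, 0, 3, 0], [-1, 0, 0, 4, 0], [-1, 0, 0, 5, 0], [-1, 0, 0, 5, 0]]]'

```text
clock: 67.45
position: [0.4993, -0.0292, 0.0496]
tool_rot: [0.0, 0.993, 0.114, -0.0]
wrist_force: [0.3, 0.2, -4.6]
width: 0.0554
```

```bash
python3 -c "
from go import *
s=snap('scene','s23');crop(s,230,130,410,280,4,'s23c')
to(.4996,-.029,.044,13)"
```

```text
t67.5 pos [ 0.4992 -0.0292  0.0497] yaw 13.09 w 55.1 F [-0.5  1.1 -3.9] v 0.002
shift [ 0.4 -0.1  5.7] spin 0.1
```

View pics/s23c.png

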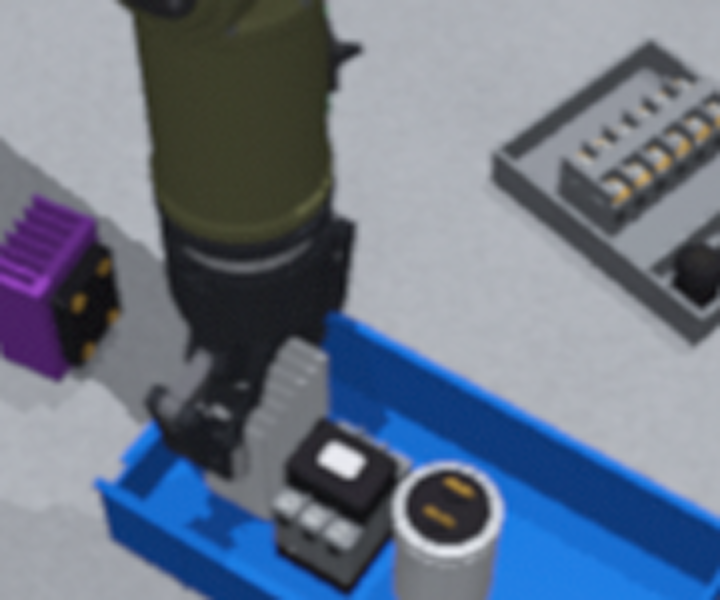

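>>> send_rows --motion '[[[-1, 0.3, 0, 1, 0], [-1, 0.3, 0, 2, 0], [-1, 0.3, 0, 3, 0], [-1, 0.3, 0, 4, 0], [-1, 0.3, 0, 4.7, 0], [-1, 0.3, 0, 5.3, 0], [-1, 0.3, 0, 5.7, 0], [-1, 0.3, 0, 6, 0]]]'

```text
clock: 68.17
position: [0.4996, -0.0291, 0.0438]
tool_rot: [0.0, 0.993, 0.114, -0.0]
wrist_force: [-0.6, -0.7, 0.0]
width: 0.0557
```

```bash
python3 -c "
from go import *
to(.4996,-.029,.044,13)"
```

```text
t68.2 pos [ 0.4996 -0.0291  0.0438] yaw 13.09 w 55.7 F [-0.6 -0.7  0. ] v 0.004
shift [ 0.  -0.1 -0.2] spin 0.1
```

Contact made. Release, rise, and retreat towards the mat side for a clear view.

>>> send_rows --motion '[[[0.3, 0, 0, 0, 0], [0.35, 0, 0, 0, 0], [0.4, 0, 0, 0, 0], [0.5, 0, 0, 0, 0], [0.6, 0, 0, 0, 0], [0.8, 0, 0, 0, 0], [0.9, 0, 0, 0, 0], [0.9, 0, 0, 0, 0]]]'

```text
clock: 68.83
position: [0.4997, -0.0291, 0.0438]
tool_rot: [0.0, 0.993, 0.114, 0.0]
wrist_force: [0.5, -0.3, 0.3]
width: 0.0811
```

>>> send_rows --motion '[[[0.9, 0, 0, -5, 0], [0.9, 0, 0, -18, 0], [0.9, 0, 0, -35, 0], [0.9, 0, 0, -55, 0], [0.9, 0, 0, -77, 0], [0.9, 0, 0, -99, 0], [0.9, 0, 0, -116, 0], [0.9, 0, 0, -130, 0]]]'

```text
clock: 69.5
position: [0.5002, -0.0289, 0.1758]
tool_rot: [0.0, 0.993, 0.114, 0.001]
wrist_force: [-0.1, 1.2, -0.3]
width: 0.0809
```

>>> send_rows --motion '[[[0.9, -3, 12, 0, 0], [0.9, -9, 40, 0, 4], [0.9, -16, 72, 0, 9], [0.9, -24, 106, 0, 14], [0.9, -32, 140, 0, 16], [0.9, -40, 174, 0, 16], [0.9, -46, 204, 0, 16], [0.9, -50, 225, 0, 16]]]'

```text
clock: 70.17
position: [0.5, -0.2644, 0.1725]
tool_rot: [0.001, 1.0, -0.027, -0.001]
wrist_force: [-0.5, 0.3, -0.0]
width: 0.0811
```

>>> send_rows --motion '[[[0.9, 0, 0, 0, 0], [0.9, 0, 0, 0, 0], [0.9, 0, 0, 0, 0], [0.9, 0, 0, 0, 0], [0.9, 0, 0, 0, 0], [0.9, 0, 0, 0, 0], [0.9, 0, 0, 0, 0], [0.9, 0, 0, 0, 0]]]'

```text
clock: 70.83
position: [0.502, -0.2591, 0.1739]
tool_rot: [0.0, 1.0, -0.025, 0.0]
wrist_force: [0.5, -0.4, -0.4]
width: 0.0812
```

```bash
python3 - <<'E'
from go import *
s=snap('top','t24'); a=load('top0')
crop(a,285,155,365,295,3.5,'a');crop(s,285,155,365,295,3.5,'b')
A=cv2.imread('pics/a.png');B=cv2.imread('pics/b.png');cv2.imwrite('pics/ab24.png',np.hstack([A,B]))
s=snap('scene','s24'); a=load('scene0')
crop(a,270,200,365,295,4,'a');crop(s,270,200,365,295,4,'b')
A=cv2.imread('pics/a.png');B=cv2.imread('pics/b.png');cv2.imwrite('pics/abs24.png',np.hstack([A,B]))
to(.4996,-.029,.044,13)
E
```

```text
t70.9 pos [ 0.502  -0.2593  0.1738] yaw -2.88 w 81.2 F [ 0.3 -0.1  1.3] v 0.003
shift [ -14.  -230.   129.8] spin -15.9
```

View pics/ab24.png

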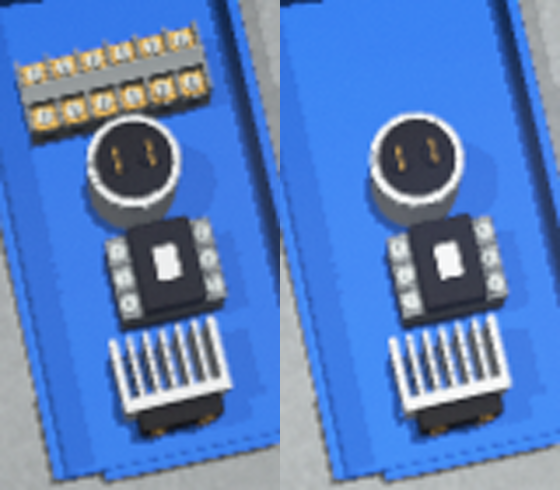

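View pics/abs24.png

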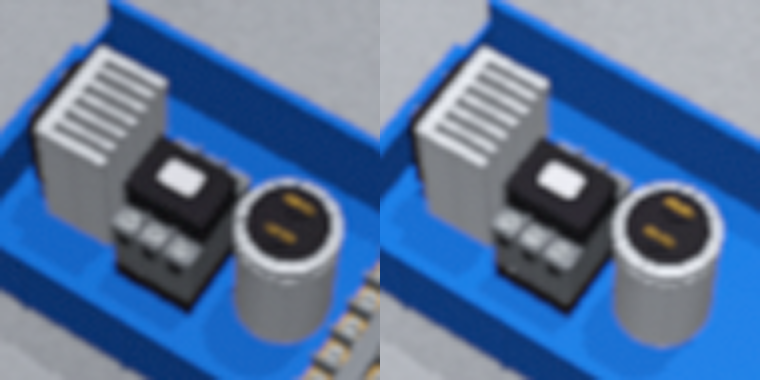

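View pics/t24.png

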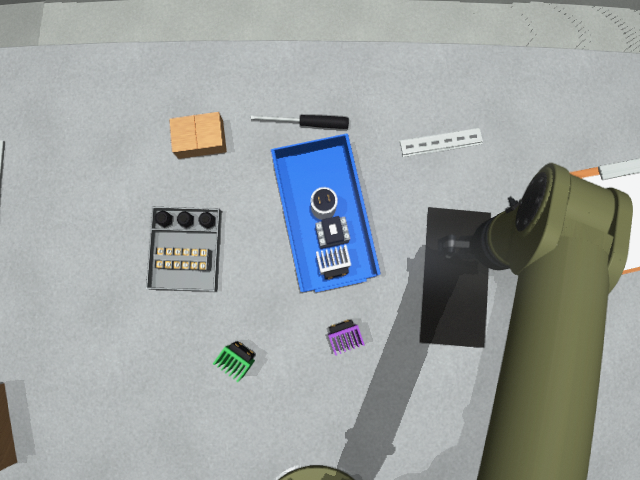

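Everything sits as it did before, to about 1 mm. The block lies flat in the tray at (183,260), and the carton, screwdriver and rail have not moved.

```bash
python3 -c "
from workcell import env
print(env.hand_in())"
```

```text
the job is handed in; nothing more can be done
None
```

The job is done and handed in at about 71 s of the 141 s allowed. I stood the relay, contactor and capacitor upright on the mat. Then I laid the terminal block flat, screws up, in the empty tray compartment with its length along y, and put the three tall parts back in the bin at their recorded poses.

**Place:** Before/after crops from both cameras show all three parts upright and within about 1 mm of where they stood, with no visible turn.

**Forces:** Every setting-down made contact within 0.3 mm of the expected height. The wrist force readings, taken at the end of each move, stayed below about 7 N.

**Block and bystanders:** The block looks centred in the compartment, and in the last top view the carton, screwdriver and rail are where they were.

**Disagreements:** The two cameras differed by 2–4 mm in x at first. I took the middle, which left the relay gripped slightly ahead of its middle, but it stayed upright. No check failed.

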